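Zero the power meter in the dark, then step the amber filter in

TASK

Zero the power meter and set it up for the amber filter: with a fingertip, push the tabs of the filter turret round until the black blanking disc clicks in over the detector (its tab at the white arrow), then press the blue zero key on the readout right down for a moment while the detector is dark, and then push the turret on round until the amber filter is clicked in over the detector. Nothing is to be pinched, lifted or forced: the turret stand and the readout stay where they are, and the other things on the bench are left alone.

Things in the scene. Friction and masses are not known exactly. Their poses are not given: they have to be found in the camera images.
- filter_unit: filter turret stand, loose but heavy (about 2 kg): round black foot 124 mm across. Origin: centre of its underside, on the turret's axis. The detector head (black disc, 51 mm) sits under the turret on its -x side, a flat white arrow (26 mm) outside it, 44 mm up, points at the axis; on its +x side a spring plunger with brass roller, its block 48 mm high, out to 92 mm from the axis.
- turret_axis (a point): centre of the turret's top face, on its upright axis, 54 mm above the bench. The turret is a flat aluminium disc of five petals (greatest radius 52 mm, 8 mm thick), its hub cap 6 mm higher. Five round cells 72 degrees apart, centres 34 mm from the axis; counter-clockwise from above: blank (solid black), green, amber, blue, clear glass.
- blank_tab (a point): middle of the tab of the blank cell, 62 mm from the axis, 64 mm above the bench. Outside each of the five cells, on the same radius, stands such an upright black tab: 50 to 74 mm from the axis, 7 mm thick, 54 to 74 mm above the bench, its top edge in its filter's colour (blank black, clear white). Any tab may be pushed sideways, either way round, with about 1 to 3 N.
- amber_tab (a point): middle of the tab of the amber cell (orange-yellow top edge), 62 mm from the axis, 64 mm above the bench
- detector_window (a point): the place over the detector's window where a cell's centre stands when it is clicked in: 34 mm from the turret's axis, 50 mm above the bench (fixed to the stand)
- blank_cell (a point): centre of the blank cell (solid black disc 25 mm across), in the middle of the turret's thickness
- amber_cell (a point): centre of the amber cell (orange-yellow glass 25 mm across), in the middle of the turret's thickness
- turret (a joint): angle of the turret, counter-clockwise from above positive, endless; 0 with the blank over the detector, -2.513 (or +3.770) with the amber filter there. A spring roller clicks into a notch at each of the five stations: pushed past half-way (36 degrees) the turret runs on by itself to the next station; left less than about 30 degrees off a station it springs back to it.
- readout: readout of the power meter, loose, grey box 104 x 134 x 33 mm (x, y, z) with a dark display on the far half of its top, the blue key in the middle of its near (-x) half and flat white pads that do nothing beside it. The key's top is 54 mm above the bench. Origin: centre of its underside.
- zero_key_top (a point): top centre of the blue round zero key, 22 mm across, standing up out of a dark round collar on the readout; it is pressed straight down
- zero_key (a joint): travel of the zero key: 0 up, 0.005 m fully down; a spring pushes it up again, fully down takes about 4 N
- lens_tube_mid (a point): bystander: black lens tube 31 mm across, 26 mm high, standing; point half-way up its axis
- screw_tin: bystander: round tin with blue lid, 63 mm across, 32 mm high; origin centre of its underside
- goggles_1: bystander: green-lensed safety goggles 72 x 141 x 53 mm; origin centre of the underside
- tissue_pack: bystander: white and blue booklet of lens tissue, 105 x 68 x 10 mm, lying flat; origin centre of its underside
- cover_slips: bystander: small white carton 51 x 60 x 30 mm; origin centre of its underside
- petri_1: bystander: covered petri dish, 61 mm across, 15 mm high; origin centre of its underside

How it is judged:
By the outcome, as a careful person would: the job done as asked, in the order asked, and still so for the second after the job is handed in, with the robot touching nothing.
It also fails if it takes over 67 s, if anything falls off the work surface, if the arm or the gripper's body presses on something with over 40 N, if the wrist force passes 120 N, or if a joint passes its speed limit or range.

ROBOT

A 6-joint arm with a two-finger parallel gripper is mounted at the origin on a cart in front of the work surface, level with it; the furniture and walls round the work are solid. World frame = base frame: x ahead of the robot, y to its left, z up, the work surface at z = 0. Lengths are in m, angles in degrees, forces in N, time in s.
With the tool pointing down it reaches from about 0.4 to 0.825 m from the base axis. Payload 7 kg.
Tool frame: the origin (TCP) lies midway between the tips of the shut fingers; the grasp point (between the pads) lies 19 mm behind it (r.hold_point_z is the distance from the TCP to the grasp point, in m); x points along the fingers, y is the direction in which the jaws open and shut, and the axes are right-handed (so a half turn about x gives the same grasp; the last joint's range is limited). The gripper opens to 88 mm and grips with 3 to 60 N. Pads are 19 mm wide; open, the fingers measure 130 mm over their backs; the gripper's body (78 mm by 193 mm) begins 47 mm behind the grasp point.
Start: joints at [92.997, 20.546, 0.682, 0, -70.136, -16.507], TCP at [0.158, 0.656, 0.227] pointing down, gripper open.
Joint ranges: [-176.03, 176.03], [-82.01, 121.73], [-58.28, 71.71], [-173.87, 95.51], [-174.79, -0.11], [-173.66, 173.66]. Speed limits (degrees/s): [136.94, 136.94, 172.46, 180, 180, 180].

INTERFACE

Orientations are given as [roll, pitch, yaw] about the fixed x, y, z axes, in that order (R = Rz(yaw) Ry(pitch) Rx(roll)).
In Python, from plant import r, viewer, order gives the robot as it stands. The module is installed in compiled form; this text tells all that it offers.
- The arm moves only by the shell command python3 -m creep 'ROWS' [FORCE]. ROWS is JSON, a list of rows, each an object of numbers: "ax", "ay", "az": the turn, a rotation vector about the tool's x, y, z in degrees; "tx", "ty", "tz": the shift along the tool's x, y, z in m; "fingers": the finger opening in m, from 0 to 0.0876. A call has 1 to 5 rows; each row is the pose to reach, as a shift and turn from the pose commanded when the call began, along the tool's axes at that moment; what a row does not reach only later rows make up. A row lasts 1/10 s, in which the tool goes at most 50 mm and 8.59 degrees, less where a joint would pass 70% of its speed; a pose out of reach is approached as far as the arm can. A call with a gripper value outside its range is refused whole. The fingers move at their own pace and stop on an object; FORCE is the grip in N (left out, the last holds). Time passes only in rows, so rows that repeat a pose let the fingers close. It gives the time, the measured TCP pose, the force and the opening at its end, in the units of the state.
- r.get_state(): the state, without advancing time (a new reading comes with each control period).
- viewer.capture(name): name is "side" or "top"; returns a dict with "pixels" (400x640x3 uint8, blue, green, red), "depth" (400x640 float32, m along the optical axis (not along the pixel's ray), 0 where there is no reading), "fx", "fy", "cx", "cy" (pixels), "rvec" (rotation vector, rad) and "tvec" (3), from world to camera coordinates, as OpenCV has them. Camera axes: x right, y down, z forward; pixel columns grow to the right and rows downward; lengths in m; the calibration is good to about 2 mm. A picture is of the moment at which its call begins.
- order.close_job(): hands the job in, once; it reports no verdict.
The state is a dict: "time_s": time; "joints": joint angles; "qd": joint speeds; "joint_torque": joint torques, N m; "tcp_pos": TCP position; "eef_rot": TCP orientation; "contact_force": force on the tool from outside, world axes, zero at the start; "moment": the same for the moment, N m; "gripper_width": finger opening in m.
Only numpy, scipy, OpenCV 4.12 (cv2) and the standard library are available. Lean on these libraries where they do the work, as an engineer would, in place of code of your own. Each camera call takes 0.05 s, during which the arm holds its last target.

## Working session

There is one attempt and no reset: what is moved stays moved. The work goes in short steps, Python scripts to look and compute and a shell command to move; the robot and the scene stay as the last step left them, time stands still between calls to the robot, and variables do not carry over. Pictures are saved under pics/ and viewed, and the job is handed in when it is done.

```bash
mkdir -p pics
cat > h.py <<'E'
import numpy as np, cv2
from plant import r, viewer, order
def cap(n,name):
    c=viewer.capture(n); cv2.imwrite(f'pics/{name}.png',c['pixels']); np.savez(f'pics/{name}.npz',**c); return c
def load(name): return dict(np.load(f'pics/{name}.npz'))
def ray(c,u,v):
    R=cv2.Rodrigues(np.array(c['rvec'],float))[0]; t=np.array(c['tvec'],float).ravel()
    d=R.T@np.array([(u-c['cx'])/c['fx'],(v-c['cy'])/c['fy'],1.]); return -R.T@t,d
def onz(c,u,v,z):
    o,d=ray(c,u,v); return o+d*(z-o[2])/d[2]
def proj(c,p):
    K=np.array([[c['fx'],0,c['cx']],[0,c['fy'],c['cy']],[0,0,1.]])
    return cv2.projectPoints(np.array(p,float).reshape(-1,1,3),np.array(c['rvec'],float),np.array(c['tvec'],float),K,None)[0].reshape(-1,2)
E
python3 - <<'E'
from h import *
s=r.get_state()
for k,v in s.items(): print(k,np.round(v,4))
cap('top','t0');cap('side','s0')
E
```

```text
time_s 0.0
joints [ 9.29955e+01  2.05917e+01  6.34000e-01 -1.98000e-02 -7.01361e+01
 -1.65069e+01]
qd [-0.0617  0.0371 -0.0409 -0.0478  0.0141  0.1144]
joint_torque [ 5.00000e-04 -5.82718e+01  2.93063e+01  6.99770e+00  7.10000e-03
 -1.00000e-04]
tcp_pos [0.1576 0.6558 0.2256]
eef_rot [ 95.2672  89.9044 -98.251 ]
contact_force [0.2638 0.0385 0.5734]
moment [-0.0065  0.0542  0.0377]
gripper_width 0.0878
```

View pics/t0.png

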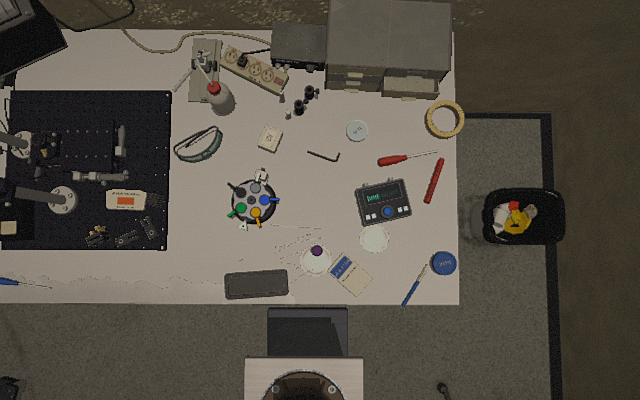

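View pics/s0.png

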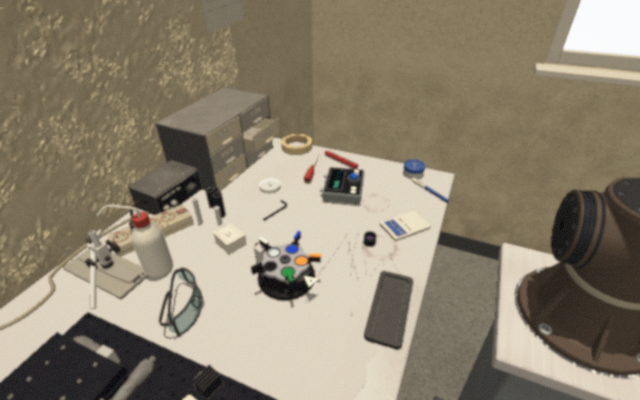

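Run:
```python
from h import *
c=load('t0')
print(c['fx'],c['fy'],c['cx'],c['cy'],c['tvec'])
print(proj(c,[[0,0,0],[.158,.656,.226],[.5,0,0],[.5,.2,0],[.7,0,0]]))
im=c['pixels'][150:270,190:290]; a=cv2.resize(im,None,fx=6,fy=5.0*6/5,interpolation=cv2.INTER_CUBIC)[:600]
cv2.imwrite('pics/z1.png',cv2.resize(im[:100],(600,600),interpolation=cv2.INTER_CUBIC))
cv2.imwrite('pics/z2.png',cv2.resize(c['pixels'][165:265,300:420],(720,600),interpolation=cv2.INTER_CUBIC))
print(onz(c,252,200,.054),onz(c,388,212,.054))
s=load('s0');print(s['fx'],proj(s,[[0,0,0],[.5,0,0],[.158,.656,.226]]))
cv2.imwrite('pics/z3.png',cv2.resize(s['pixels'][220:320,230:350],(720,600),interpolation=cv2.INTER_CUBIC))
```

```text
457.89571556533633 457.89571556533633 314.70262862361255 203.71233445286998 [-0.03180443  0.56139965  1.21134202]
[[ 3.02680331e+02  4.15925311e+02]
 [-5.48633731e-02  3.78159111e+02]
 [ 3.04158579e+02  2.26815467e+02]
 [ 2.31154328e+02  2.26381839e+02]
 [ 3.04721421e+02  1.54811913e+02]]
[0.56781335 0.13694223 0.054     ] [ 0.53828265 -0.22143326  0.054     ]
371.2949583307286 [[ 584.01400987  316.22887979]
 [ 339.4834276   244.51444897]
 [ 568.42776566 1106.54202174]]
```

View pics/z1.png

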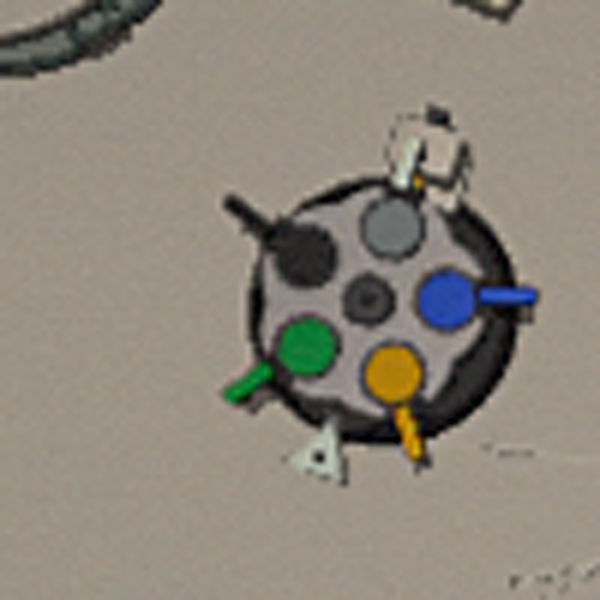

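View pics/z2.png

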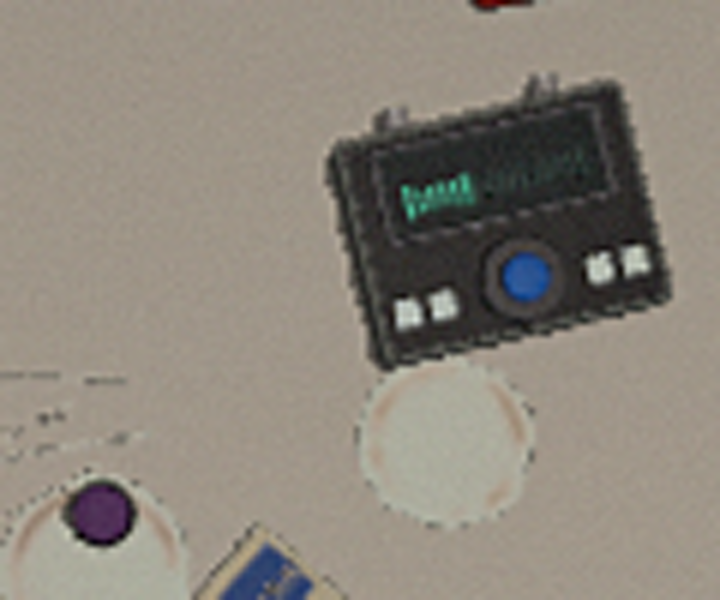

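View pics/z3.png

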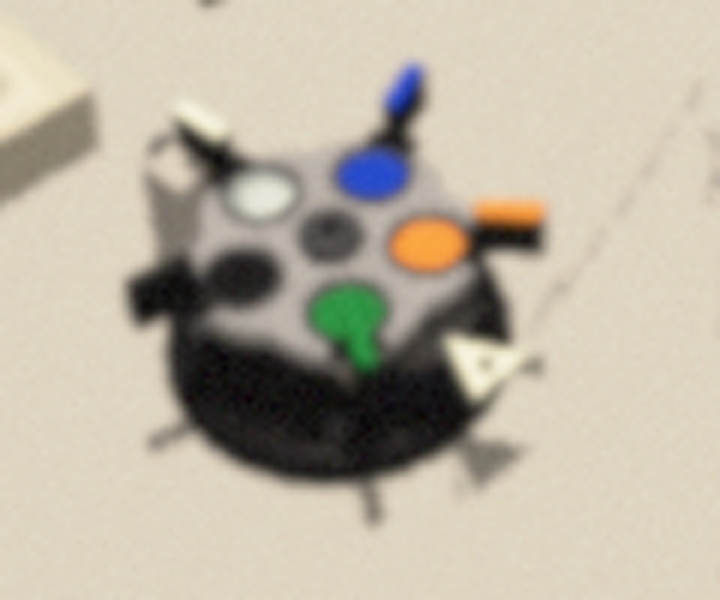

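Run:
```python
from h import *
from scipy.spatial.transform import Rotation as Ro
c=load('t0');s=load('s0')
def cen(c,box,f):
    x0,y0,x1,y1=box; im=c['pixels'][y0:y1,x0:x1]; h=cv2.cvtColor(im,cv2.COLOR_BGR2HSV).astype(int)
    m=f(h[...,0],h[...,1],h[...,2]).astype(np.uint8); n,l,st,ce=cv2.connectedComponentsWithStats(m)
    return [(st[i,4],(ce[i]+[x0,y0]).round(2),st[i,:4]+[x0,y0,0,0]) for i in range(1,n) if st[i,4]>=6]
cols={'green':lambda h,s,v:(h>50)&(h<80)&(s>120),'amber':lambda h,s,v:(h>8)&(h<28)&(s>170)&(v>100),'blue':lambda h,s,v:(h>105)&(h<128)&(s>140)&(v>90)}
for k,f in cols.items():
    print(k,'top',cen(c,(220,165,290,240),f)); print('  side',cen(s,(250,225,330,310),f))
print('key',cen(c,(370,195,405,230),cols['blue']),'side',cen(s,(340,165,370,190),cols['blue']))
print('white', cen(c,(225,165,290,240),lambda h,s,v:(v>185)&(s<40)), 'side',cen(s,(255,225,330,310),lambda h,s,v:(v>200)&(s<70)))
print('dark foot', cen(c,(225,165,290,240),lambda h,s,v:(v<60)))
R=Ro.from_euler('xyz',r.get_state()['eef_rot'],degrees=True).as_matrix(); print(R.round(3))
# heights
D=c['depth']; Rc=cv2.Rodrigues(c['rvec'])[0]; v,u=np.mgrid[:400,:640]
P=np.stack([(u-c['cx'])/c['fx']*D,(v-c['cy'])/c['fy']*D,D],-1)-c['tvec'].ravel(); W=P@Rc
m=(D>0)&(W[...,2]>.1)&(W[...,0]<.85)&(W[...,1]>-.4)
img=(np.clip(W[...,2],0,.3)/.3*255).astype(np.uint8); cv2.imwrite('pics/hm.png',cv2.applyColorMap(img,cv2.COLORMAP_JET))
np.save('pics/W.npy',W)
n,l,st,ce=cv2.connectedComponentsWithStats(m.astype(np.uint8))
for i in range(1,n):
    if st[i,4]>15: print(st[i], W[l==i].min(0).round(3),W[l==i].max(0).round(3))
```

```text
green top [(np.int32(68), array([240.72, 207.32]), array([236, 203,  10,   9])), (np.int32(28), array([231.54, 213.21]), array([227, 210,   9,   7]))]
  side [(np.int32(97), array([288.21, 273.73]), array([282, 268,  12,  15]))]
amber top [(np.int32(68), array([255.03, 211.94]), array([251, 208,   9,   9])), (np.int32(19), array([257.53, 221.37]), array([256, 218,   4,   8]))]
  side [(np.int32(24), array([314.5, 256. ]), array([311, 255,   8,   3])), (np.int32(57), array([301.26, 260.42]), array([296, 258,  12,   6]))]
blue top [(np.int32(69), array([264.01, 199.67]), array([260, 195,   9,  10])), (np.int32(23), array([274.  , 198.83]), array([270, 198,   9,   3]))]
  side [(np.int32(16), array([296.81, 235.25]), array([295, 232,   4,   7])), (np.int32(61), array([291.7 , 248.62]), array([287, 245,  10,   8]))]
key [(np.int32(49), array([387.33, 210.57]), array([384, 207,   8,   8]))] side [(np.int32(29), array([352.9 , 175.72]), array([350, 173,   7,   6]))]
white [(np.int32(11), array([257.45, 177.09]), array([256, 173,   4,   8])), (np.int32(9), array([244.56, 225.56]), array([24
[... 889 characters left out ...]
(99), array([244.02, 217.7 ]), array([233, 208,  24,  16]))]
[[-0.    -0.234 -0.972]
 [-0.001 -0.972  0.234]
 [-1.     0.001 -0.   ]]
[ 0 64 13 15 90] [0.835 0.674 0.213] [0.85  0.708 0.263]
[205  80  24  24 379] [0.812 0.197 0.1  ] [0.85  0.255 0.173]
[383  89  57   7 208] [ 0.839 -0.345  0.1  ] [ 0.849 -0.201  0.126]
[  60  119   69   62 3653] [0.607 0.437 0.103] [0.758 0.609 0.156]
[  0 131  11  12  98] [0.707 0.75  0.1  ] [0.732 0.767 0.139]
[ 30 131  30  29 764] [0.662 0.625 0.1  ] [0.734 0.696 0.145]
[  0 174  51  32 789] [0.532 0.593 0.1  ] [0.621 0.719 0.349]
[  0 376  27  24 536] [0.133 0.552 0.23 ] [0.184 0.601 0.339]
[277 394  49   6 224] [ 0.099 -0.054  0.142] [0.108 0.056 0.197]
```

View pics/hm.png

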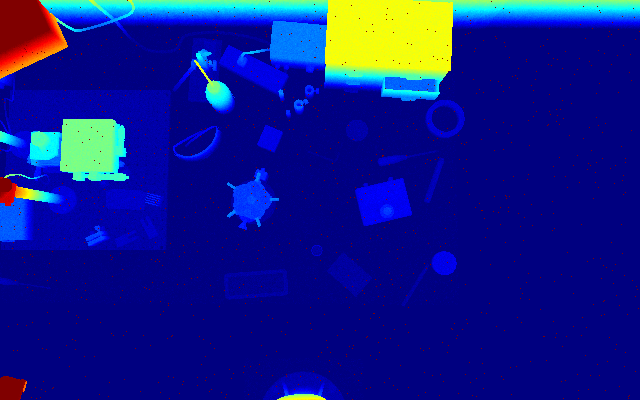

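Run:
```python
from h import *
c=load('t0');s=load('s0')
cells={'green':(240.72,207.32),'amber':(255.03,211.94),'blue':(264.01,199.67)}
tabs={'green':(231.54,213.21),'amber':(257.53,221.37),'blue':(274.0,198.83),'clear':(257.45,177.09)}
C={k:onz(c,*v,.052)[:2] for k,v in cells.items()}; T={k:onz(c,*v,.074)[:2] for k,v in tabs.items()}
# fit axis+angle: unknown (x,y,phi); blank0 order ccw blank0 green72 amber144 blue216 clear288
from scipy.optimize import least_squares
idx=dict(blank=0,green=1,amber=2,blue=3,clear=4)
def res(p):
    o=[]
    for k,v in C.items(): a=p[2]+np.radians(72*idx[k]); o+=list(p[:2]+.034*np.array([np.cos(a),np.sin(a)])-v)
    for k,v in T.items(): a=p[2]+np.radians(72*idx[k]); o+=list((p[:2]+.062*np.array([np.cos(a),np.sin(a)])-v)*.6)
    return o
q=least_squares(res,[.568,.137,np.radians(55)]); p=q.x
print('axis',p[:2].round(4),'blank angle',np.degrees(p[2]).round(1),'res mm',(np.array(q.fun)*1000).round(1))
print('hub',onz(c,251.3,199.8,.06))
for z,u,v in[(.044,243.3,226),(.048,261.5,175.5)]:
    w=onz(c,u,v,z)[:2]-p[:2]; print(w.round(4),np.linalg.norm(w).round(4),np.degrees(np.arctan2(w[1],w[0])).round(1))
# side tri
for n,v in dict(green=(288.2,272),amber=(301.26,260.42),blue=(291.7,248.62)).items(): print(n,onz(s,*v,.052)[:2].round(4),C[n].round(4))
k1=onz(c,387.33,210.57,.054);k2=onz(s,352.9,175.72,.054);print('key',k1,k2)
W=np.load('pics/W.npy'); print('collar/key heights'); print((W[202:219:2,378:398:2,2]*1000).round(0).astype(int))
im=c['pixels'][215:235,230:260]; cv2.imwrite('pics/z4.png',cv2.resize(im,(750,500),interpolation=cv2.INTER_NEAREST))
```

```text
axis [0.5685 0.1393] blank angle 54.9 res mm [-0.3 -0.1 -0.1 -0.4 -0.  -0.3 -0.   1.4 -0.4  0.1  0.1 -0.   1.1 -0.1]
hub [0.56775797 0.13797911 0.06      ]
[-0.0689  0.0208] 0.072 163.2
[ 0.0655 -0.0256] 0.0704 -21.4
green [0.5484 0.1652] [0.5484 0.1666]
amber [0.538  0.1263] [0.5365 0.1287]
blue [0.5718 0.1032] [0.5691 0.1055]
key [ 0.54204586 -0.21969916  0.054     ] [ 0.54344946 -0.21352856  0.054     ]
collar/key heights
[[37 36 35 34 32 35 38 35 36 34]
 [36 34 33 33 46 45 36 32 31 33]
 [32 36 41 46 41 46 47 34 30 32]
 [31 39 44 55 52 59 55 48 39 38]
 [31 48 43 56 56 50 53 45 35 34]
 [35 46 46 54 54 54 55 44 34 38]
 [40 37 46 41 53 52 39 47 32 34]
 [31 33 43 47 46 46 47 32 38 34]
 [35 32 37 34 30 32 32 33 32 29]]
```

View pics/z4.png

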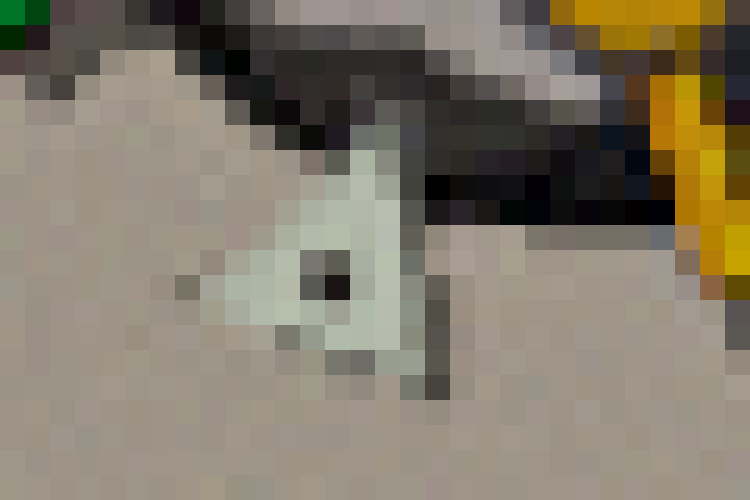

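```bash
python3 -m creep '[{"ax":-6.5,"ty":0.014,"tz":-0.015,"fingers":0},{"ax":-13.5,"ty":0.04,"tz":-0.044,"fingers":0},{"ax":-13.5,"ty":0.068,"tz":-0.073,"fingers":0},{"ax":-13.5,"ty":0.1,"tz":-0.108,"fingers":0},{"ax":-13.5,"ty":0.13,"tz":-0.14,"fingers":0}]' 20; python3 -c "
from h import *
s=r.get_state();print(s['time_s'],s['tcp_pos'],s['eef_rot'],s['joints'],s['gripper_width'])"
```

```text
0.1 [0.15762537 0.65588897 0.22572251] [ 95.02525997  89.91534618 -98.49368262] [ 9.29958191e+01  2.05866332e+01  6.38873824e-01 -1.79288719e-02
 -7.01351990e+01 -1.65086573e+01] 0.08792891500580452invalid input
```

```bash
python3 -m creep '[{"ax":-6.5,"ay":0.0,"az":0.0,"tx":0.0,"ty":0.014,"tz":-0.015,"fingers":0.0}]' 20
```

```text
time_s: 0.2
tcp_pos: [0.1682, 0.6399, 0.2253]
eef_rot: [91.3, 89.9, -95.6]
contact_force: [-0.8, -0.2, -0.1]
gripper_width: 0.0837
```

```bash
python3 -m creep --help; python3 -m creep '[{"ax":-6.5,"ty":0.014,"tz":-0.015}]'
```

```text
invalid input: not JSON, or not a number
invalid input
```

```bash
python3 -m creep '[{"ax":-7,"ay":0,"az":0,"tx":0,"ty":0.025,"tz":-0.022,"fingers":0},{"ax":-7,"ay":0,"az":0,"tx":0,"ty":0.055,"tz":-0.047,"fingers":0},{"ax":-7,"ay":0,"az":0,"tx":0,"ty":0.085,"tz":-0.073,"fingers":0},{"ax":-7,"ay":0,"az":0,"tx":0,"ty":0.115,"tz":-0.1,"fingers":0},{"ax":-7,"ay":0,"az":0,"tx":0,"ty":0.144,"tz":-0.124,"fingers":0}]' 20; python3 -c "
from h import *
s=r.get_state();print(s['time_s'],s['tcp_pos'],s['eef_rot'],s['joints'],s['gripper_width'])
from scipy.spatial.transform import Rotation as Ro
print(Ro.from_euler('xyz',s['eef_rot'],degrees=True).as_matrix().round(3))"
```

```text
time_s: 0.7
tcp_pos: [0.2752, 0.4794, 0.2262]
eef_rot: [73.4, 90.0, -106.6]
contact_force: [1.3, 0.2, 0.2]
gripper_width: 0.0453
0.7 [0.27518831 0.47935916 0.22624522] [  73.4147599    89.96333767 -106.5955055 ] [ 8.04417617e+01  9.09662482e+00 -1.48992443e+01 -4.91521173e-03
 -6.60405171e+01  9.54997034e+00] 0.04529844366965043
[[-0.    -0.    -1.   ]
 [-0.001 -1.     0.   ]
 [-1.     0.001  0.   ]]
```

```bash
python3 -m creep '[{"ax":0,"ay":0,"az":0,"tx":0,"ty":0.035,"tz":-0.024,"fingers":0},{"ax":0,"ay":0,"az":0,"tx":0,"ty":0.075,"tz":-0.05,"fingers":0},{"ax":0,"ay":0,"az":0,"tx":0,"ty":0.115,"tz":-0.077,"fingers":0},{"ax":0,"ay":0,"az":0,"tx":0,"ty":0.155,"tz":-0.104,"fingers":0},{"ax":0,"ay":0,"az":0,"tx":0,"ty":0.195,"tz":-0.13,"fingers":0}]' 20;  python3 -m creep '[{"ax":0,"ay":0,"az":0,"tx":0,"ty":0.035,"tz":-0.024,"fingers":0},{"ax":0,"ay":0,"az":0,"tx":0.02,"ty":0.075,"tz":-0.05,"fingers":0},{"ax":0,"ay":0,"az":0,"tx":0.04,"ty":0.115,"tz":-0.077,"fingers":0},{"ax":0,"ay":0,"az":0,"tx":0.06,"ty":0.155,"tz":-0.104,"fingers":0},{"ax":0,"ay":0,"az":0,"tx":0.08,"ty":0.19,"tz":-0.124,"fingers":0}]' 20
python3 - <<'E'
from h import *
s=r.get_state();print(s['time_s'],s['tcp_pos'],s['joints'],s['gripper_width'])
c=cap('top','t1');cv2.imwrite('pics/z5.png',cv2.resize(c['pixels'][140:260,190:334],(720,600),interpolation=cv2.INTER_CUBIC))
c=cap('side','s1');cv2.imwrite('pics/z6.png',cv2.resize(c['pixels'][190:315,240:390],(720,600),interpolation=cv2.INTER_CUBIC))
E
```

```text
time_s: 1.2
tcp_pos: [0.405, 0.2843, 0.2265]
eef_rot: [-64.9, 90.0, 115.1]
contact_force: [0.5, 0.3, 0.2]
gripper_width: 0.0051
time_s: 1.7
tcp_pos: [0.529, 0.0954, 0.1466]
eef_rot: [-157.6, 89.9, 22.4]
contact_force: [0.7, 0.4, -0.4]
gripper_width: 0.0006
1.7 [0.5289877  0.09536629 0.14660741] [ 3.11311027e+01  1.15432897e+01 -2.31105386e+01  9.83793029e-03
 -5.52934051e+01  5.88666986e+01] 0.0005715869457455355
```

View pics/z5.png

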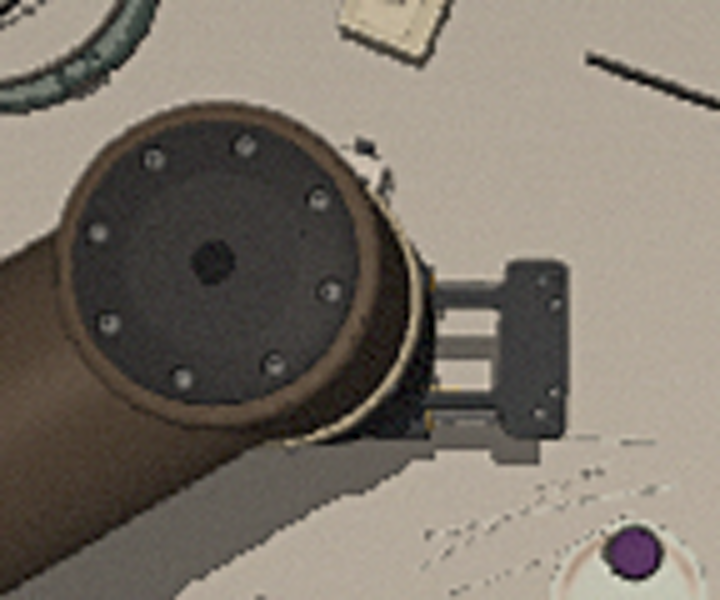

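View pics/z6.png

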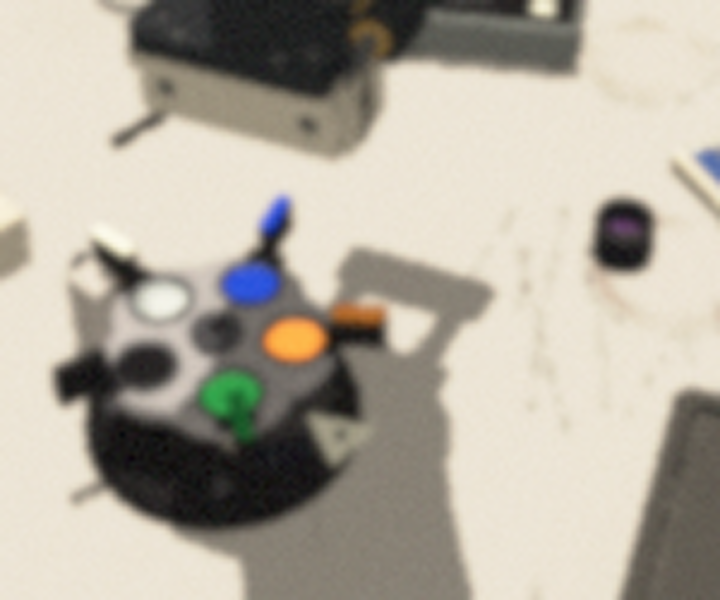

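Run:
```python
from h import *
c=load('s1'); print(proj(c,[[.529,.0954,.1466],[.529,.0954,.2126]]))
```

```text
[[310.5063553  217.52314792]
 [309.82779548 190.25623984]]
```

View pics/s1.png

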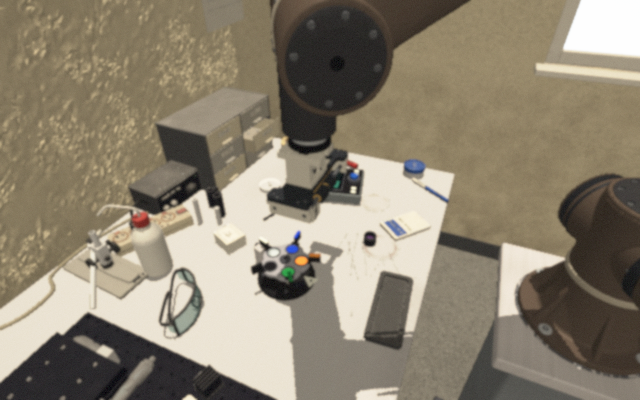

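Run:
```python
from h import *
c=load('s1'); print(proj(c,[[.568,.19,.2126],[.49,.19,.2126],[.529,.0,.2126],[.529,.095,.2126]]))
D=c['depth']; Rc=cv2.Rodrigues(c['rvec'])[0]; v,u=np.mgrid[:400,:640]
P=np.stack([(u-c['cx'])/c['fx']*D,(v-c['cy'])/c['fy']*D,D],-1)-c['tvec'].ravel(); W=P@Rc
for v in range(186,224,4): print(v,[tuple((W[v,u]*1000).round().astype(int)) for u in range(268,336,8)])
c=load('t1');D=c['depth']; Rc=cv2.Rodrigues(c['rvec'])[0]; v,u=np.mgrid[:400,:640]
P=np.stack([(u-c['cx'])/c['fx']*D,(v-c['cy'])/c['fy']*D,D],-1)-c['tvec'].ravel(); W=P@Rc
for v in (196,204,210,216,222): print(v,[tuple((W[v,u]*1000).round().astype(int)) for u in range(268,312,5)])
```

```text
[[266.24802436 214.71639574]
 [307.60131885 226.48793286]
 [329.08399498 165.31808577]
 [309.91660572 190.14122424]]
186 [(np.int64(288), np.int64(605), np.int64(615)), (np.int64(745), np.int64(-137), np.int64(14)), (np.int64(551), np.int64(151), np.int64(252)), (np.int64(538), np.int64(146), np.int64(252)), (np.int64(525), np.int64(142), np.int64(253)), (np.int64(512), np.int64(139), np.int64(255)), (np.int64(504), np.int64(122), np.int64(246)), (np.int64(499), np.int64(99), np.int64(233)), (np.int64(491), np.int64(80), np.int64(223))]
190 [(np.int64(759), np.int64(-116), np.int64(10)), (np.int64(558), np.int64(167), np.int64(252)), (np.int64(546), np.int64(162), np.int64(253)), (np.int64(533), np.int64(157), np.int64(252)), (np.int64(521), np.int64(150), np.int64(251)), (np.int64(509), np.int64(146), np.int64(252)), (np.int64(507), np.int64(117), np.int64(233)), (np.int64(494), np.int64(112), np.int64(234)), (np.int64(581), np.int64(-153), np.int64(35))]
194 [(np.int64(566), np.int64(180), np.int64(250)), (np.int64(552), np.int64(178), np.int64(253)), (np.int64(540), np.int64(172),
[... 4613 characters left out ...]
72), np.int64(4)), (np.int64(529), np.int64(58), np.int64(0)), (np.int64(530), np.int64(45), np.int64(-3)), (np.int64(514), np.int64(19), np.int64(259)), (np.int64(514), np.int64(9), np.int64(257)), (np.int64(529), np.int64(3), np.int64(4)), (np.int64(530), np.int64(-10), np.int64(0))]
222 [(np.int64(496), np.int64(63), np.int64(363)), (np.int64(502), np.int64(65), np.int64(232)), (np.int64(502), np.int64(54), np.int64(233)), (np.int64(502), np.int64(43), np.int64(228)), (np.int64(502), np.int64(32), np.int64(230)), (np.int64(501), np.int64(19), np.int64(257)), (np.int64(501), np.int64(9), np.int64(253)), (np.int64(513), np.int64(3), np.int64(2)), (np.int64(513), np.int64(-10), np.int64(1))]
```

```bash
python3 -m creep '[{"ax":0,"ay":0,"az":0,"tx":0.0,"ty":0.008,"tz":-0.007,"fingers":0},{"ax":0,"ay":0,"az":0,"tx":0.02,"ty":0.0155,"tz":-0.014,"fingers":0},{"ax":0,"ay":0,"az":0,"tx":0.042,"ty":0.0155,"tz":-0.014,"fingers":0},{"ax":0,"ay":0,"az":0,"tx":0.066,"ty":0.0155,"tz":-0.014,"fingers":0},{"ax":0,"ay":0,"az":0,"tx":0.086,"ty":0.0155,"tz":-0.014,"fingers":0}]' 20;  python3 -m creep '[{"ax":0,"ay":0,"az":0,"tx":0,"ty":0,"tz":-0.004,"fingers":0},{"ax":0,"ay":0,"az":0,"tx":0,"ty":0,"tz":-0.010,"fingers":0},{"ax":0,"ay":0,"az":0,"tx":0,"ty":0,"tz":-0.016,"fingers":0},{"ax":0,"ay":0,"az":0,"tx":0,"ty":0,"tz":-0.022,"fingers":0},{"ax":0,"ay":0,"az":0,"tx":0,"ty":0,"tz":-0.026,"fingers":0}]' 20
python3 - <<'E'
from h import *
c=cap('side','s2');cv2.imwrite('pics/z7.png',cv2.resize(c['pixels'][190:315,240:390],(720,600),interpolation=cv2.INTER_CUBIC))
E
```

```text
time_s: 2.3
tcp_pos: [0.5422, 0.0824, 0.0608]
eef_rot: [-150.6, 89.9, 29.5]
contact_force: [-0.6, -0.9, -0.5]
gripper_width: 0.0003
time_s: 2.8
tcp_pos: [0.5688, 0.082, 0.0619]
eef_rot: [-143.5, 89.9, 36.5]
contact_force: [-3.6, 2.4, 1.5]
gripper_width: 0.0008
```

View pics/z7.png

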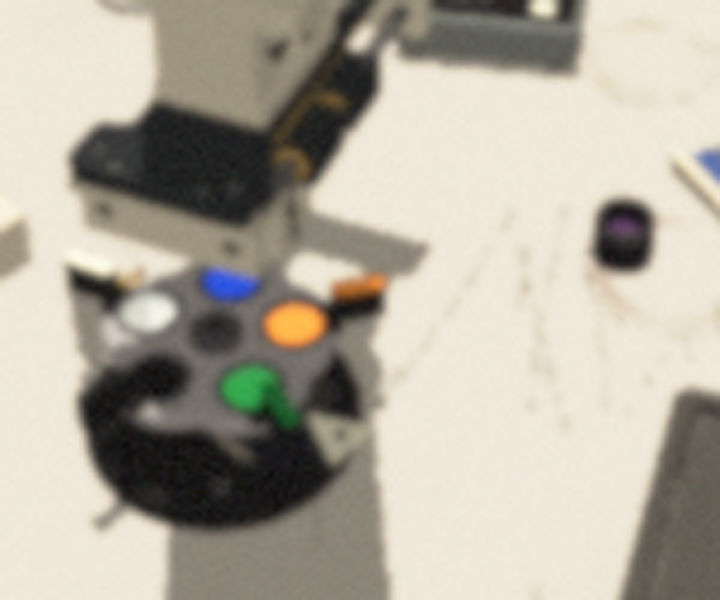

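```bash
cat >> h.py <<'E'
from scipy.optimize import least_squares
idx=dict(blank=0,green=1,amber=2,blue=3,clear=4)
def cen(c,box,f):
    x0,y0,x1,y1=box; im=c['pixels'][y0:y1,x0:x1]; h=cv2.cvtColor(im,cv2.COLOR_BGR2HSV).astype(int)
    m=f(h[...,0],h[...,1],h[...,2]).astype(np.uint8); n,l,st,ce=cv2.connectedComponentsWithStats(m)
    return [(int(st[i,4]),(ce[i]+[x0,y0]).round(2)) for i in range(1,n) if st[i,4]>=6]
cols={'green':lambda h,s,v:(h>50)&(h<80)&(s>110),'amber':lambda h,s,v:(h>8)&(h<28)&(s>150)&(v>90),'blue':lambda h,s,v:(h>105)&(h<128)&(s>130)&(v>80)}
def turret(c,box,z=.052,ax=None):
    """blobs -> world pts; prints radius & implied blank angle"""
    for k,f in cols.items():
        for a,p in cen(c,box,f):
            w=onz(c,*p,z)[:2]-ax; print(k,a,p,'rad mm %.1f'%(1000*np.hypot(*w)),'blank angle %.1f'%((np.degrees(np.arctan2(w[1],w[0]))-72*idx[k])%360))
E
python3 - <<'E'
from h import *
for n in('s0','s1','s2'):
    print(n); turret(load(n),(240,225,330,310),ax=np.array([.5695,.1375]))
s=r.get_state();print(s['time_s'],s['tcp_pos'],s['contact_force'])
E
```

```text
s0
green 105 [288.09 273.57] rad mm 38.8 blank angle 53.9
amber 35 [314.43 255.54] rad mm 61.6 blank angle 70.3
amber 76 [301.28 260.43] rad mm 33.5 blank angle 55.6
blue 16 [296.81 235.25] rad mm 77.4 blank angle 62.0
blue 63 [291.86 248.57] rad mm 34.6 blank angle 57.3
s1
green 109 [288.02 273.28] rad mm 38.0 blank angle 53.9
amber 29 [313.9  255.66] rad mm 60.5 blank angle 70.2
amber 90 [301.14 260.43] rad mm 33.2 blank angle 55.5
blue 18 [296.72 235.56] rad mm 76.4 blank angle 61.9
blue 71 [292.21 248.7 ] rad mm 34.5 blank angle 55.9
s2
green 116 [293.32 271.97] rad mm 38.5 blank angle 70.3
amber 29 [314.76 249.72] rad mm 67.5 blank angle 84.7
amber 89 [300.91 257.17] rad mm 33.0 blank angle 71.7
blue 45 [286.89 249.09] rad mm 31.0 blank angle 75.0
2.85 [0.56942394 0.08187479 0.06179572] [0.82753613 0.32866196 0.04245445]
```

```bash
python3 -m creep '[{"ax":0,"ay":0,"az":0,"tx":0,"ty":0,"tz":0,"fingers":0},{"ax":0,"ay":0,"az":0,"tx":0,"ty":0,"tz":0,"fingers":0},{"ax":0,"ay":0,"az":0,"tx":0,"ty":0,"tz":0,"fingers":0}]' 20
python3 - <<'E'
from h import *
c=cap('side','s3');turret(c,(240,225,330,310),ax=np.array([.5695,.1375]))
s=r.get_state();print(s['time_s'],s['tcp_pos'],s['contact_force'])
E
```

```text
time_s: 3.15
tcp_pos: [0.568, 0.0813, 0.0613]
eef_rot: [178.3, 90.0, -1.8]
contact_force: [-0.5, -0.1, 0.0]
gripper_width: 0.0
green 117 [294.14 271.58] rad mm 38.4 blank angle 73.1
amber 26 [314.23 249.12] rad mm 67.3 blank angle 86.5
amber 88 [300.9  256.78] rad mm 33.2 blank angle 73.6
blue 46 [286.39 249.04] rad mm 31.2 blank angle 77.0
3.2 [0.56795402 0.08137846 0.06119819] [0.53029303 1.0660755  0.11749701]
```

Run:
```python
from h import *
c=load('s3');cv2.imwrite('pics/z8.png',cv2.resize(c['pixels'][220:320,230:350],(720,600),interpolation=cv2.INTER_CUBIC))
```

```text
(no output)
```

View pics/z8.png

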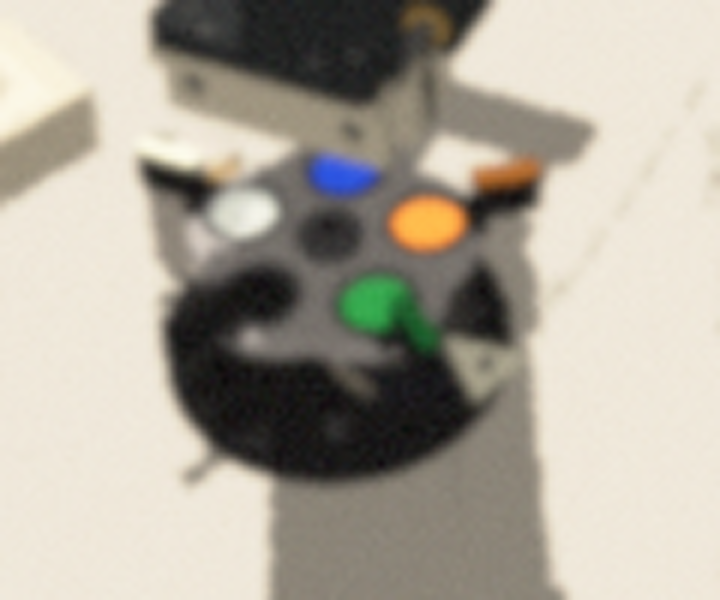

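```bash
python3 -m creep '[{"ax":0,"ay":0,"az":0,"tx":0,"ty":0,"tz":0,"fingers":0},{"ax":0,"ay":0,"az":0,"tx":0,"ty":0,"tz":0,"fingers":0},{"ax":0,"ay":0,"az":0,"tx":0,"ty":0,"tz":0,"fingers":0}]' 20
python3 - <<'E'
from h import *
c=cap('side','s4');turret(c,(240,225,330,310),ax=np.array([.5695,.1375]))
s=r.get_state();print(s['time_s'],s['tcp_pos'],s['contact_force'])
E
```

```text
time_s: 3.5
tcp_pos: [0.5679, 0.0815, 0.0611]
eef_rot: [-166.2, 90.0, 13.8]
contact_force: [-0.2, 0.6, -0.3]
gripper_width: 0.0006
green 117 [294.11 271.58] rad mm 38.4 blank angle 73.0
amber 25 [314.4  249.04] rad mm 67.7 blank angle 86.6
amber 87 [300.93 256.83] rad mm 33.3 blank angle 73.4
blue 46 [286.26 249.24] rad mm 30.6 blank angle 77.4
3.55 [0.56790839 0.08151527 0.06109972] [-0.09012601  0.0688815  -0.46400789]
```

Run:
```python
from h import *
s=load('s0');t=load('t0')
def pol(w,a): w=w[:2]-a; return (1000*np.hypot(*w)).round(1),np.degrees(np.arctan2(w[1],w[0])).round(1)
A=np.array([.5695,.1375]);B=np.array([.5685,.1385])
print('side arrow',[pol(onz(s,230+u/6,220+v/6,.044),A) for u,v in[(487,365),(445,338),(528,357),(478,400)]])
print('side hub',onz(s,230+330/6,220+235/6,.06))
print('top arrow',[pol(onz(t,u,v,.044),B) for u,v in[(243.1,226.2),(245,220.5),(238,226.5),(246.3,230)]])
print('top knob',[pol(onz(t,262.86,169.29,z),B) for z in(.02,.03,.04)])
print('block',[pol(onz(t,190+u/6,150+v/6,.048),B) for u,v in[(432,150)]])
```

```text
side arrow [(np.float64(73.7), np.float64(161.0)), (np.float64(55.4), np.float64(160.0)), (np.float64(82.3), np.float64(169.1)), (np.float64(82.6), np.float64(152.2))]
side hub [0.5666229  0.14307256 0.06      ]
top arrow [(np.float64(72.9), np.float64(162.4)), (np.float64(57.1), np.float64(162.3)), (np.float64(78.8), np.float64(153.2)), (np.float64(80.6), np.float64(170.4))]
top knob [(np.float64(90.4), np.float64(-16.1)), (np.float64(89.1), np.float64(-17.1)), (np.float64(87.9), np.float64(-18.1))]
block [(np.float64(71.8), np.float64(-21.4))]
```

```bash
python3 -m creep '[{"ax":0,"ay":0,"az":0,"tx":0,"ty":0,"tz":0.004,"fingers":0},{"ax":0,"ay":0,"az":0,"tx":0,"ty":0,"tz":0.008,"fingers":0}]' 20
python3 - <<'E'
from h import *
c=cap('side','s5');turret(c,(240,225,330,310),ax=np.array([.5695,.1375]))
s=r.get_state();print(s['time_s'],s['tcp_pos'],s['contact_force'])
E
python3 -m creep '[{"ax":0,"ay":0,"az":0,"tx":0,"ty":0,"tz":0.004,"fingers":0},{"ax":0,"ay":0,"az":0,"tx":0,"ty":0,"tz":0.008,"fingers":0}]' 20
python3 - <<'E'
from h import *
c=cap('side','s6');turret(c,(240,225,330,310),ax=np.array([.5695,.1375]))
s=r.get_state();print(s['time_s'],s['tcp_pos'],s['contact_force'])
cv2.imwrite('pics/z9.png',cv2.resize(c['pixels'][220:320,230:350],(720,600),interpolation=cv2.INTER_CUBIC))
E
```

```text
time_s: 3.75
tcp_pos: [0.5595, 0.0814, 0.061]
eef_rot: [18.2, 90.0, -161.9]
contact_force: [-0.7, 0.0, 0.2]
gripper_width: 0.0003
green 116 [294.12 271.54] rad mm 38.3 blank angle 73.1
amber 27 [314.37 249.15] rad mm 67.5 blank angle 86.3
amber 87 [300.93 256.83] rad mm 33.3 blank angle 73.4
blue 44 [286.07 249.05] rad mm 31.1 blank angle 78.2
3.8 [0.55879576 0.08133351 0.06099523] [-0.48579344  0.37609977 -0.6256928 ]
time_s: 4.0
tcp_pos: [0.5515, 0.0815, 0.0611]
eef_rot: [-11.9, 90.0, 168.1]
contact_force: [0.2, -0.4, 0.1]
gripper_width: 0.0004
green 115 [294.02 271.5 ] rad mm 38.1 blank angle 73.0
amber 26 [314.   249.27] rad mm 66.7 blank angle 86.4
amber 87 [300.89 256.74] rad mm 33.2 blank angle 73.8
blue 43 [286.21 249.23] rad mm 30.6 blank angle 77.6
4.05 [0.55090564 0.08139198 0.06109104] [-1.29236185 -0.7645415   0.02748443]
```

View pics/z9.png

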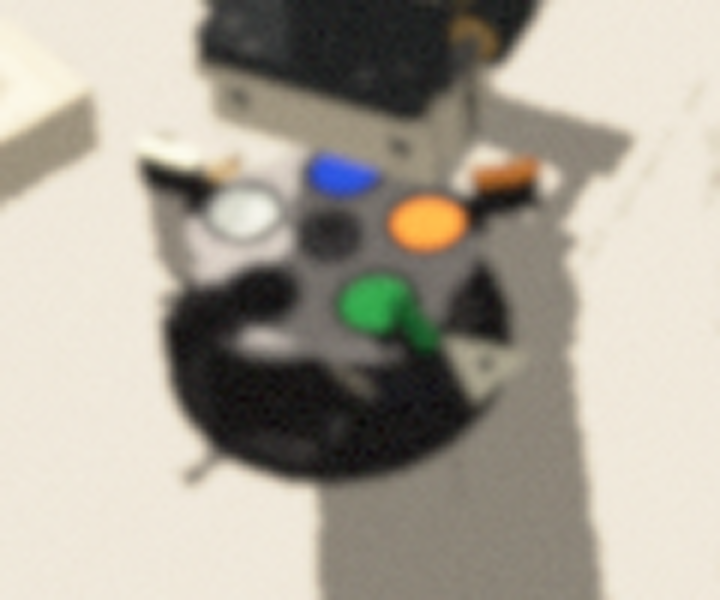

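```bash
python3 -m creep '[{"ax":0,"ay":0,"az":0,"tx":0,"ty":0,"tz":-0.006,"fingers":0},{"ax":0,"ay":0,"az":0,"tx":0,"ty":0,"tz":-0.012,"fingers":0},{"ax":0,"ay":0,"az":0,"tx":0,"ty":0,"tz":-0.018,"fingers":0},{"ax":0,"ay":0,"az":0,"tx":0,"ty":0,"tz":-0.022,"fingers":0},{"ax":0,"ay":0,"az":0,"tx":0,"ty":0,"tz":-0.022,"fingers":0}]' 20
python3 - <<'E'
from h import *
c=cap('side','s7');turret(c,(240,225,330,310),ax=np.array([.5695,.1375]))
s=r.get_state();print(s['time_s'],s['tcp_pos'],s['contact_force'])
E
```

```text
time_s: 4.55
tcp_pos: [0.5746, 0.0815, 0.0608]
eef_rot: [64.7, 90.0, -115.4]
contact_force: [-0.5, 0.9, 0.1]
gripper_width: 0.0005
green 120 [296.23 270.59] rad mm 38.6 blank angle 80.3
amber 30 [313.5 246.6] rad mm 69.8 blank angle 92.8
amber 82 [300.54 255.54] rad mm 33.5 blank angle 80.0
blue 51 [284.67 248.71] rad mm 32.4 blank angle 83.7
4.6 [0.57429906 0.08139142 0.06082324] [0.38849033 0.38825404 0.68161909]
```

```bash
python3 -m creep '[{"ax":0,"ay":0,"az":0,"tx":0,"ty":0,"tz":-0.002,"fingers":0},{"ax":0,"ay":0,"az":0,"tx":0,"ty":0,"tz":-0.005,"fingers":0},{"ax":0,"ay":0,"az":0,"tx":0,"ty":0,"tz":-0.005,"fingers":0}]' 20
python3 - <<'E'
from h import *
c=cap('side','s8');turret(c,(240,225,330,310),ax=np.array([.5695,.1375]))
s=r.get_state();print(s['time_s'],s['tcp_pos'],s['contact_force'])
E
```

```text
time_s: 4.9
tcp_pos: [0.5793, 0.0816, 0.0611]
eef_rot: [-177.6, 90.0, 2.4]
contact_force: [0.6, 0.2, 0.1]
gripper_width: 0.0005
green 136 [298.59 269.96] rad mm 40.5 blank angle 86.9
amber 36 [312.56 244.78] rad mm 71.3 blank angle 97.5
amber 87 [300.07 254.47] rad mm 33.7 blank angle 85.6
blue 58 [283.66 248.72] rad mm 32.7 blank angle 87.5
4.95 [0.57929342 0.08152742 0.06116058] [ 0.31105349  0.28905149 -0.4433234 ]
```

```bash
python3 -m creep '[{"ax":0,"ay":0,"az":0,"tx":0,"ty":0,"tz":-0.002,"fingers":0},{"ax":0,"ay":0,"az":0,"tx":0,"ty":0,"tz":-0.003,"fingers":0},{"ax":0,"ay":0,"az":0,"tx":0,"ty":0,"tz":0.01,"fingers":0},{"ax":0,"ay":0,"az":0,"tx":-0.04,"ty":0,"tz":0.02,"fingers":0}]' 20
python3 - <<'E'
from h import *
c=cap('side','s9');turret(c,(240,225,330,310),ax=np.array([.5695,.1375]))
E
python3 -m creep '[{"ax":0,"ay":0,"az":0,"tx":-0.03,"ty":0.04,"tz":0.04,"fingers":0},{"ax":0,"ay":0,"az":0,"tx":-0.03,"ty":0.08,"tz":0.08,"fingers":0},{"ax":0,"ay":0,"az":0,"tx":-0.03,"ty":0.12,"tz":0.08,"fingers":0},{"ax":0,"ay":0,"az":0,"tx":-0.03,"ty":0.16,"tz":0.08,"fingers":0},{"ax":0,"ay":0,"az":0,"tx":-0.03,"ty":0.2,"tz":0.08,"fingers":0}]' 20
python3 - <<'E'
from h import *
c=cap('top','t2');turret(c,(220,165,290,240),ax=np.array([.5685,.1393]))
cv2.imwrite('pics/z10.png',cv2.resize(c['pixels'][150:250,190:290],(600,600),interpolation=cv2.INTER_CUBIC))
c=cap('side','s10');turret(c,(240,225,330,310),ax=np.array([.5695,.1375]))
cv2.imwrite('pics/z11.png',cv2.resize(c['pixels'][220:320,230:350],(720,600),interpolation=cv2.INTER_CUBIC))
E
```

```text
time_s: 5.35
tcp_pos: [0.5546, 0.08, 0.0966]
eef_rot: [21.3, 89.4, -158.8]
contact_force: [0.5, -0.2, 0.2]
gripper_width: 0.0005
green 136 [299.6  269.11] rad mm 40.5 blank angle 91.2
amber 29 [311.28 243.93] rad mm 70.9 blank angle 100.6
amber 87 [299.62 254.01] rad mm 33.4 blank angle 88.5
blue 73 [283.07 248.19] rad mm 34.5 blank angle 89.3
time_s: 5.9
tcp_pos: [0.4777, -0.1201, 0.132]
eef_rot: [-177.2, 89.9, 2.8]
contact_force: [0.7, -0.7, 0.5]
gripper_width: -0.0
green 69 [246.1  211.78] rad mm 34.3 blank angle 85.9
green 9 [242.33 218.11] rad mm 53.5 blank angle 83.1
amber 91 [262.56 209.25] rad mm 39.2 blank angle 86.7
blue 24 [270.21 186.62] rad mm 61.0 blank angle 89.5
blue 68 [262.   192.81] rad mm 33.8 blank angle 87.7
green 131 [300.44 269.26] rad mm 42.0 blank angle 92.3
amber 29 [311.34 244.28] rad mm 70.3 blank angle 99.8
amber 69 [299.72 253.91] rad mm 33.7 blank angle 88.8
blue 7 [281.29 233.43] rad mm 82.1 blank angle 87.7
blue 61 [283.15 248.05] rad mm 34.9 blank angle 88.9
```

View pics/z10.png

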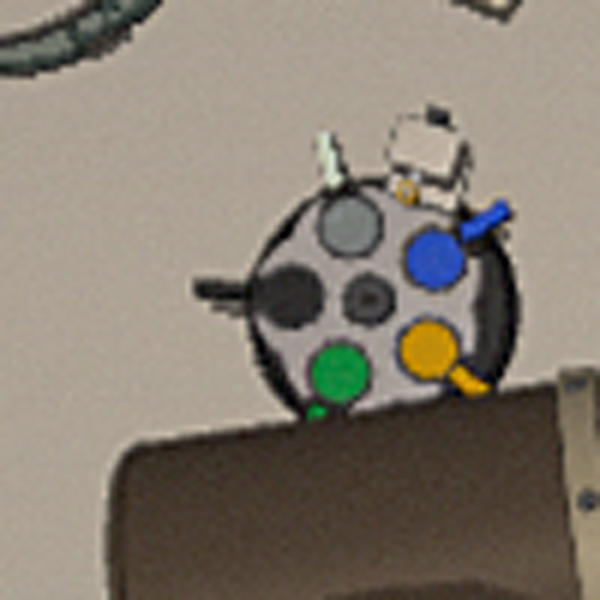

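View pics/z11.png

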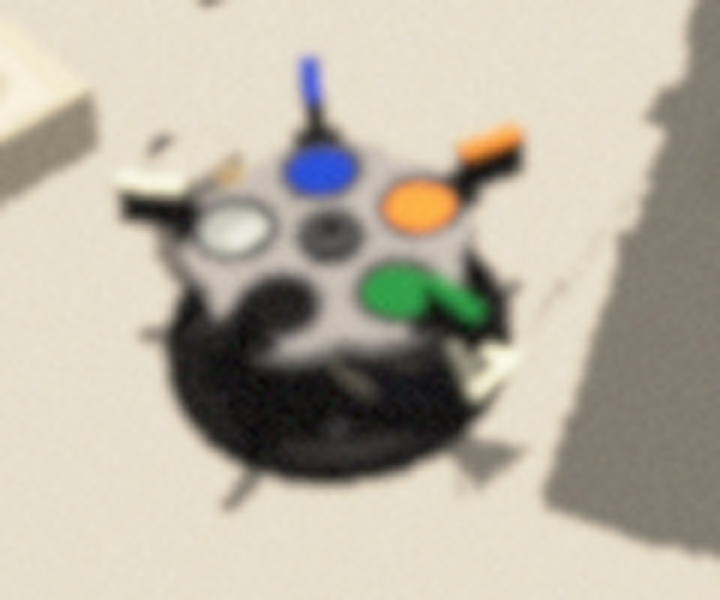

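```bash
python3 -m creep '[{"ax":0,"ay":0,"az":0,"tx":0,"ty":-0.04,"tz":0,"fingers":0},{"ax":0,"ay":0,"az":0,"tx":0,"ty":-0.08,"tz":-0.004,"fingers":0},{"ax":0,"ay":0,"az":0,"tx":0,"ty":-0.12,"tz":-0.008,"fingers":0},{"ax":0,"ay":0,"az":0,"tx":0,"ty":-0.16,"tz":-0.012,"fingers":0},{"ax":0,"ay":0,"az":0,"tx":0,"ty":-0.2,"tz":-0.015,"fingers":0}]' 20; python3 -m creep '[{"ax":0,"ay":0,"az":0,"tx":0.01,"ty":0,"tz":0,"fingers":0},{"ax":0,"ay":0,"az":0,"tx":0.03,"ty":0,"tz":0,"fingers":0},{"ax":0,"ay":0,"az":0,"tx":0.05,"ty":0,"tz":0,"fingers":0},{"ax":0,"ay":0,"az":0,"tx":0.071,"ty":0,"tz":0,"fingers":0},{"ax":0,"ay":0,"az":0,"tx":0.071,"ty":0,"tz":0,"fingers":0}]' 20
```

```text
time_s: 6.5
tcp_pos: [0.4934, 0.0834, 0.1314]
eef_rot: [-158.0, 89.9, 22.0]
contact_force: [1.1, -0.3, 1.0]
gripper_width: 0.0005
time_s: 7.0
tcp_pos: [0.4915, 0.0806, 0.0578]
eef_rot: [26.5, 89.7, -153.6]
contact_force: [-0.1, -0.4, 0.3]
gripper_width: 0.0003
```

```bash
python3 -m creep '[{"ax":0,"ay":0,"az":0,"tx":-0.003,"ty":0,"tz":-0.01,"fingers":0},{"ax":0,"ay":0,"az":0,"tx":-0.003,"ty":0,"tz":-0.02,"fingers":0},{"ax":0,"ay":0,"az":0,"tx":-0.003,"ty":0,"tz":-0.03,"fingers":0},{"ax":0,"ay":0,"az":0,"tx":-0.003,"ty":0,"tz":-0.04,"fingers":0},{"ax":0,"ay":0,"az":0,"tx":-0.003,"ty":0,"tz":-0.05,"fingers":0}]' 20; python3 -m creep '[{"ax":0,"ay":0,"az":0,"tx":0,"ty":0,"tz":-0.008,"fingers":0},{"ax":0,"ay":0,"az":0,"tx":0,"ty":0,"tz":-0.016,"fingers":0},{"ax":0,"ay":0,"az":0,"tx":0,"ty":0,"tz":-0.024,"fingers":0}]' 20;  python3 - <<'E'
from h import *
c=cap('side','s11');turret(c,(240,225,330,310),ax=np.array([.5695,.1375]))
s=r.get_state();print(s['time_s'],s['tcp_pos'],s['contact_force'])
E
```

```text
time_s: 7.5
tcp_pos: [0.5405, 0.0771, 0.0631]
eef_rot: [34.7, 89.4, -145.5]
contact_force: [-8.2, -15.3, 6.7]
gripper_width: 0.0006
time_s: 7.8
tcp_pos: [0.5673, 0.0796, 0.0633]
eef_rot: [31.1, 89.8, -149.0]
contact_force: [-2.6, -3.2, -0.7]
gripper_width: 0.0008
green 25 [311.32 254.  ] rad mm 56.3 blank angle 148.1
green 83 [298.28 259.88] rad mm 27.1 blank angle 130.0
amber 78 [286.37 249.45] rad mm 29.9 blank angle 148.9
blue 25 [257.08 244.32] rad mm 79.4 blank angle 132.0
blue 73 [268.63 254.58] rad mm 39.1 blank angle 145.1
7.85 [0.56941371 0.0804333  0.06360405] [ 2.56301064  0.59893018 -0.40370984]
```

Run:
```python
from h import *
c=load('s11');cv2.imwrite('pics/z12.png',cv2.resize(c['pixels'][220:320,230:350],(720,600),interpolation=cv2.INTER_CUBIC))
```

```text
(no output)
```

View pics/z12.png

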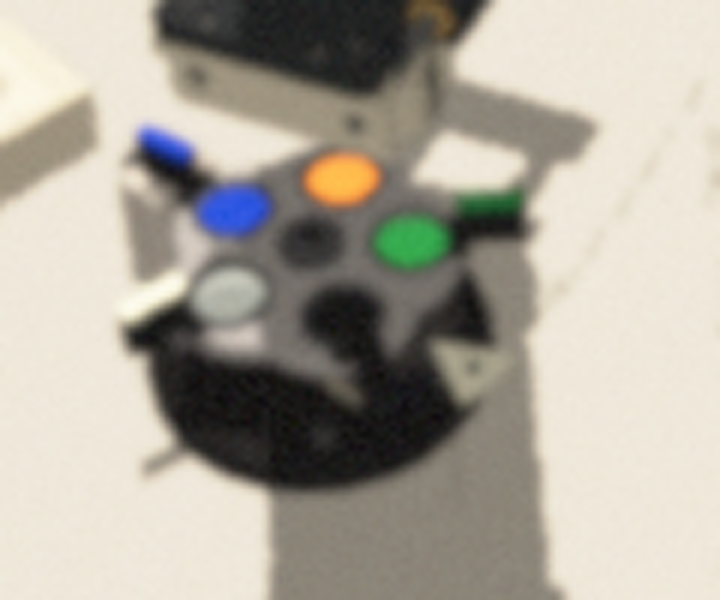

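Run:
```python
from h import *
s=load('s10'); 
a=onz(s,230+330/6,220+236/6,.06);b=onz(s,230+311/6,220+242/6,.06);print(b-a)
a=onz(s,230+487/6,220+365/6,.044);b=onz(s,230+474/6,220+368/6,.044);print('arrow',b-a)
def fit(c,ax0,names=('green','amber','blue'),box=(240,225,330,310)):
    pts={}
    for k in names:
        L=sorted(cen(c,box,cols[k]),key=lambda t:-t[0])[0]; pts[k]=onz(c,*L[1],.052)[:2]
    def res(p):
        o=[]
        for k,v in pts.items():
            a=p[2]+np.radians(72*idx[k]); o+=list(p[:2]+.034*np.array([np.cos(a),np.sin(a)])-v)
        return o
    best=min((least_squares(res,[*ax0,np.radians(t)]) for t in range(0,360,45)),key=lambda q:q.cost)
    return best.x[:2].round(4),np.degrees(best.x[2]).round(1)%360,(1000*best.fun).round(1)
for n in('s0','s1','s10','s11'): print(n,fit(load(n),[.568,.139]))
print(fit(load('t0'),[.568,.139],box=(220,165,290,240)),fit(load('t2'),[.568,.139],box=(220,165,290,240)))
```

```text
[0.00465963 0.00504138 0.        ]
arrow [0.00341038 0.00285403 0.        ]
s0 (array([0.5692, 0.1393]), np.float64(57.1), array([ 1. , -3.2, -0.5,  0.8, -0.5,  2.5]))
s1 (array([0.5692, 0.1389]), np.float64(56.30000000000001), array([ 0.9, -2.7, -0.9,  0.7, -0. ,  2. ]))
s10 (array([0.5658, 0.1382]), np.float64(93.0), array([ 4. , -1.9, -1.7, -1. , -2.2,  2.9]))
s11 (array([0.5748, 0.1432]), np.float64(135.9), array([ 0.5, -0. , -0.4, -0.2, -0.1,  0.2]))
(array([0.5663, 0.1389]), np.float64(54.89999999999998), array([-2.1, -0.7,  4.5,  1.2, -2.4, -0.5])) (array([0.5675, 0.1383]), np.float64(86.9), array([-1. , -1.6,  2.3,  3. , -1.3, -1.3]))
```

```bash
cat >> h.py <<'E'
def fit(c,ax0,names=('green','amber','blue'),box=(240,225,330,310)):
    pts={}
    for k in names:
        L=sorted(cen(c,box,cols[k]),key=lambda t:-t[0])[0]; pts[k]=onz(c,*L[1],.052)[:2]
    def res(p):
        o=[]
        for k,v in pts.items():
            a=p[2]+np.radians(72*idx[k]); o+=list(p[:2]+.034*np.array([np.cos(a),np.sin(a)])-v)
        return o
    best=min((least_squares(res,[*ax0,np.radians(t)]) for t in range(0,360,45)),key=lambda q:q.cost)
    return best.x[:2].round(4),np.degrees(best.x[2]).round(1)%360,(1000*best.fun).round(1)
E
python3 -m creep '[{"ax":0,"ay":0,"az":0,"tx":0,"ty":0,"tz":-0.003,"fingers":0},{"ax":0,"ay":0,"az":0,"tx":0,"ty":0,"tz":-0.006,"fingers":0},{"ax":0,"ay":0,"az":0,"tx":0,"ty":0,"tz":-0.009,"fingers":0},{"ax":0,"ay":0,"az":0,"tx":0,"ty":0,"tz":-0.012,"fingers":0}]' 20;  python3 - <<'E'
from h import *
c=cap('side','s12');print(fit(c,[.574,.143]))
s=r.get_state();print(s['time_s'],s['tcp_pos'],s['contact_force'])
E
```

```text
time_s: 8.25
tcp_pos: [0.5802, 0.0818, 0.0633]
eef_rot: [-133.3, 90.0, 46.7]
contact_force: [-2.3, 0.3, -0.1]
gripper_width: 0.0004
(array([0.5751, 0.1437]), np.float64(150.3), array([ 0.3,  0.3,  0.1, -0.2, -0.4, -0.1]))
8.3 [0.5807873  0.08189061 0.06333051] [0.34573371 0.1942868  0.50351473]
```

```bash
python3 -m creep '[{"ax":0,"ay":0,"az":0,"tx":0,"ty":0,"tz":-0.002,"fingers":0},{"ax":0,"ay":0,"az":0,"tx":0,"ty":0,"tz":-0.004,"fingers":0},{"ax":0,"ay":0,"az":0,"tx":0,"ty":0,"tz":-0.006,"fingers":0},{"ax":0,"ay":0,"az":0,"tx":0,"ty":0,"tz":-0.008,"fingers":0},{"ax":0,"ay":0,"az":0,"tx":0,"ty":0,"tz":-0.008,"fingers":0}]' 20;  python3 - <<'E'
from h import *
c=cap('side','s13');print(fit(c,[.574,.143]))
s=r.get_state();print(s['time_s'],s['tcp_pos'],s['contact_force'])
cv2.imwrite('pics/z13.png',cv2.resize(c['pixels'][220:320,230:350],(720,600),interpolation=cv2.INTER_CUBIC))
E
```

```text
time_s: 8.8
tcp_pos: [0.5885, 0.0815, 0.0632]
eef_rot: [-172.7, 90.0, 7.3]
contact_force: [-0.2, -0.2, 0.5]
gripper_width: 0.0004
(array([0.5752, 0.1433]), np.float64(158.5), array([ 0.4,  0.2,  0.1,  0.2, -0.4, -0.5]))
8.85 [0.58849634 0.0815389  0.06318428] [ 0.26917706  0.54516429 -0.07752741]
```

View pics/z13.png

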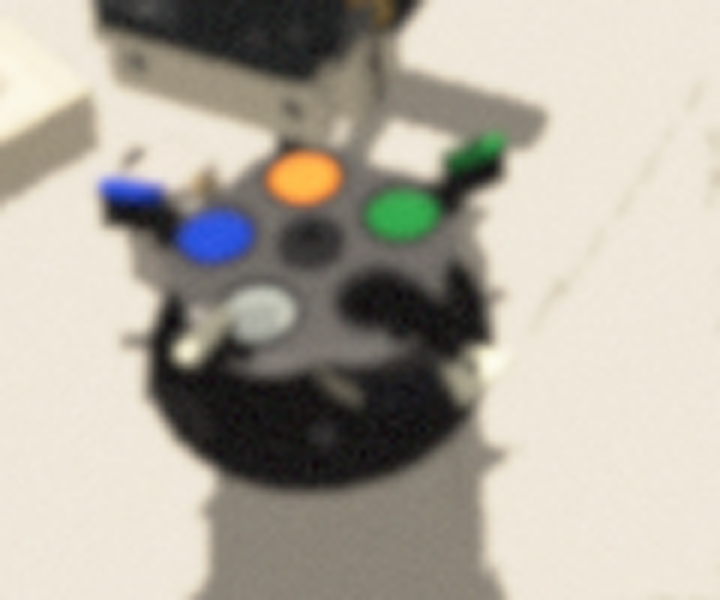

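```bash
python3 -m creep '[{"ax":0,"ay":0,"az":0,"tx":0,"ty":0,"tz":0.01,"fingers":0},{"ax":0,"ay":0,"az":0,"tx":-0.03,"ty":0,"tz":0.015,"fingers":0},{"ax":0,"ay":0,"az":0,"tx":-0.06,"ty":0.03,"tz":0.02,"fingers":0},{"ax":0,"ay":0,"az":0,"tx":-0.06,"ty":0.07,"tz":0.025,"fingers":0},{"ax":0,"ay":0,"az":0,"tx":-0.06,"ty":0.115,"tz":0.03,"fingers":0}]' 20; python3 -m creep '[{"ax":0,"ay":0,"az":0,"tx":0,"ty":0.045,"tz":0.005,"fingers":0},{"ax":0,"ay":0,"az":0,"tx":0,"ty":0.09,"tz":0.01,"fingers":0},{"ax":0,"ay":0,"az":0,"tx":0,"ty":0.13,"tz":0.013,"fingers":0},{"ax":0,"ay":0,"az":0,"tx":0,"ty":0.165,"tz":0.016,"fingers":0},{"ax":0,"ay":0,"az":0,"tx":0,"ty":0.185,"tz":0.016,"fingers":0}]' 20
python3 - <<'E'
from h import *
c=cap('top','t3');print(fit(c,[.568,.139],box=(220,165,290,240)))
cv2.imwrite('pics/z14.png',cv2.resize(c['pixels'][150:250,190:290],(600,600),interpolation=cv2.INTER_CUBIC))
c=cap('side','s14');print(fit(c,[.574,.143]))
cv2.imwrite('pics/z15.png',cv2.resize(c['pixels'][220:320,230:350],(720,600),interpolation=cv2.INTER_CUBIC))
cv2.imwrite('pics/z16.png',cv2.resize(c['pixels'][120:220,300:420],(720,600),interpolation=cv2.INTER_CUBIC))
E
```

```text
time_s: 9.35
tcp_pos: [0.5579, -0.0337, 0.1246]
eef_rot: [-165.0, 89.8, 15.1]
contact_force: [0.5, -0.0, -0.2]
gripper_width: 0.0003
time_s: 9.85
tcp_pos: [0.5407, -0.2206, 0.1232]
eef_rot: [153.2, 90.0, -26.9]
contact_force: [0.3, 0.1, -0.4]
gripper_width: 0.0003
(array([0.5721, 0.1404]), np.float64(161.5), array([ 5.9,  0.4, -4.5,  2.5, -1.4, -2.9]))
(array([0.5756, 0.1429]), np.float64(158.5), array([ 0.7,  0.2, -0.1,  0.5, -0.5, -0.7]))
```

View pics/z14.png

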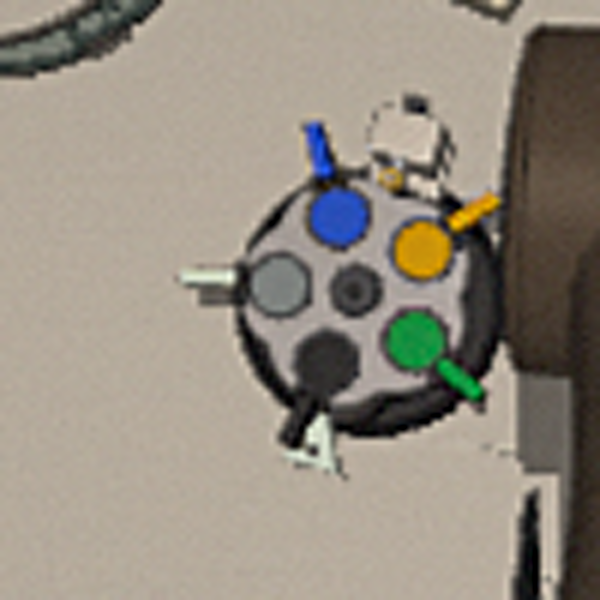

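View pics/z15.png

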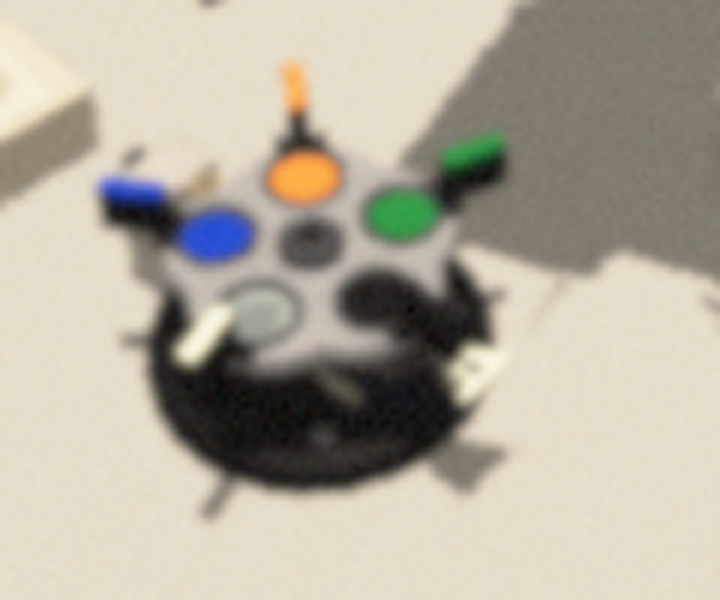

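View pics/z16.png

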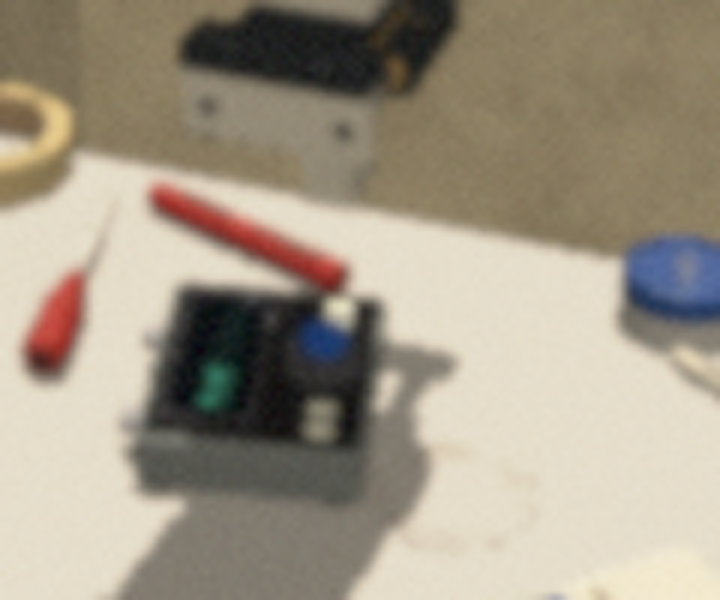

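Run:
```python
from h import *
f2=dict(cols); 
for n in('t0','t2','t3'):
    c=load(n); print(n)
    for k,f in cols.items(): print(k,cen(c,(215,160,285,240),f))
    print('clear tab/white',cen(c,(215,160,285,240),lambda h,s,v:(v>180)&(s<45)))
    print('dark',[x for x in cen(c,(215,160,285,240),lambda h,s,v:(v<62)) if x[0]<60])
    cv2.imwrite(f'pics/big_{n}.png',cv2.resize(c['pixels'][160:240,215:295],(600,600),interpolation=cv2.INTER_NEAREST))
```

```text
t0
green [(73, array([240.67, 207.48])), (30, array([231.43, 213.17]))]
amber [(93, array([255.75, 214.52]))]
blue [(70, array([264.06, 199.61])), (26, array([274.15, 198.96]))]
clear tab/white [(12, array([257.5 , 176.83])), (6, array([263.  , 177.33])), (20, array([243.2 , 225.35]))]
dark [(8, array([262.62, 169.25])), (36, array([250.94, 181.78])), (17, array([232.35, 200.47])), (32, array([251.34, 199.75]))]
t2
green [(69, array([246.1 , 211.78])), (9, array([242.33, 218.11]))]
amber [(91, array([262.56, 209.25]))]
blue [(24, array([270.21, 186.62])), (68, array([262.  , 192.81]))]
clear tab/white [(62, array([260.53, 174.26])), (32, array([242.12, 178.72])), (6, array([251.5, 178. ])), (14, array([263.  , 182.21])), (9, array([227.  , 194.89])), (8, array([230.38, 206.62])), (10, array([277.7, 212.4])), (15, array([233.27, 219.07])), (11, array([220.  , 221.27]))]
dark [(6, array([263. , 169.5])), (20, array([247.3, 181.4])), (15, array([236.87, 188.2 ])), (6, array([266.83, 185.17])), (14, array([252.57, 201.21])), (6, array([251. , 199.5]))]
t3
green [(101, array([261.15, 208.4 ]))]
amber [(98, array([262.38, 189.42]))]
blue [(26, array([242.81, 174.85])), (70, array([246.1 , 185.71]))]
clear tab/white [(1826, array([244.18, 211.9 ])), (13, array([229.85, 167.69])), (24, array([220.54, 173.46])), (12, array([260.42, 180.17])), (9, array([265.44, 196.89]))]
dark [(6, array([277. , 175.5])), (13, array([244.62, 179.85])), (11, array([234.82, 186.64])), (9, array([264.22, 183.56])), (15, array([230.  , 197.27])), (7, array([248.29, 198.  ])), (12, array([249.92, 199.83])), (14, array([277.93, 236.57]))]
```

View pics/big_t3.png

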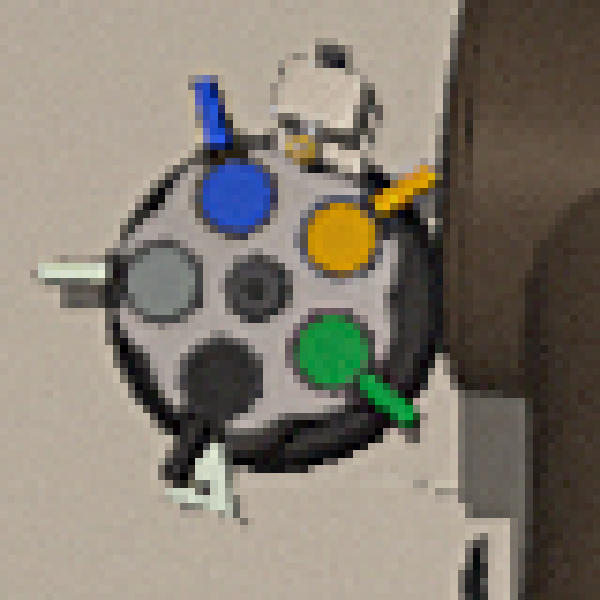

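View pics/big_t2.png

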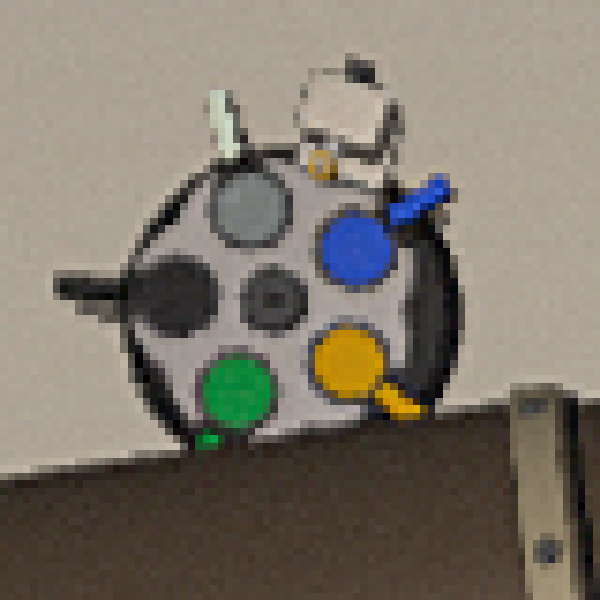

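Run:
```python
from h import *
def pol(w,a): w=w[:2]-a; return (1000*np.hypot(*w)).round(1),np.degrees(np.arctan2(w[1],w[0])).round(1)
s=load('s14'); cv2.imwrite('pics/z17.png',cv2.resize(s['pixels'][235:315,240:340],(750,600),interpolation=cv2.INTER_CUBIC))
print(pol(onz(s,230+472/6,220+368/6,.044),np.array([.5756,.1429])))
s0=load('s0')
print(pol(onz(s0,230+487/6,220+365/6,.044),np.array([.5695,.138])))
t=load('t3')
Z=lambda u,v,z:onz(t,215+u/7.5,160+v/7.5,z)
ax=Z(257,290,.06); print('axis',ax)
for n,u,v,z in[('roller',301,149,.052),('knob',333,55,.04),('block',318,92,.048),('arrowhole',203,487,.044)]: print(n,pol(Z(u,v,z),ax[:2]))
t=load('t2');Z=lambda u,v,z:onz(t,215+u/7.5,160+v/7.5,z)
ax=Z(273,299,.06); print('axis',ax)
for n,u,v,z in[('roller',322,165,.052),('knob',360,70,.04),('block',345,110,.048)]: print(n,pol(Z(u,v,z),ax[:2]))
print(r.get_state()['joints'].round(1) if hasattr(r.get_state()['joints'],'round') else r.get_state()['joints'])
```

```text
(np.float64(75.0), np.float64(163.2))
(np.float64(73.6), np.float64(161.4))
axis [0.57071141 0.14336345 0.06      ]
roller (np.float64(52.7), np.float64(-14.8))
knob (np.float64(89.6), np.float64(-14.8))
block (np.float64(74.3), np.float64(-14.5))
arrowhole (np.float64(71.2), np.float64(163.7))
axis [0.56758396 0.13771384 0.06      ]
roller (np.float64(50.8), np.float64(-17.6))
knob (np.float64(88.6), np.float64(-17.7))
block (np.float64(72.3), np.float64(-18.3))
[ -3.   17.1 -18.9   0.  -53.9  92.8]
```

View pics/z17.png

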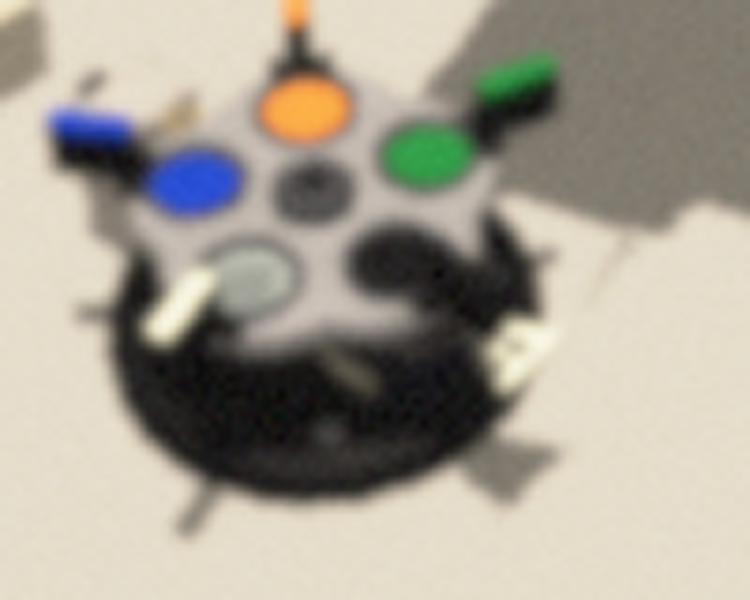

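```bash
python3 -m creep '[{"ax":0,"ay":0,"az":0,"tx":0,"ty":-0.04,"tz":-0.003,"fingers":0},{"ax":0,"ay":0,"az":0,"tx":0,"ty":-0.085,"tz":-0.009,"fingers":0},{"ax":0,"ay":0,"az":0,"tx":0,"ty":-0.13,"tz":-0.015,"fingers":0},{"ax":0,"ay":0,"az":0,"tx":0,"ty":-0.175,"tz":-0.02,"fingers":0},{"ax":0,"ay":0,"az":0,"tx":0,"ty":-0.22,"tz":-0.025,"fingers":0}]' 20; python3 -m creep '[{"ax":0,"ay":0,"az":0,"tx":0,"ty":-0.04,"tz":-0.005,"fingers":0},{"ax":0,"ay":0,"az":0,"tx":0.01,"ty":-0.082,"tz":-0.009,"fingers":0},{"ax":0,"ay":0,"az":0,"tx":0.035,"ty":-0.082,"tz":-0.009,"fingers":0},{"ax":0,"ay":0,"az":0,"tx":0.06,"ty":-0.082,"tz":-0.009,"fingers":0},{"ax":0,"ay":0,"az":0,"tx":0.06,"ty":-0.082,"tz":-0.009,"fingers":0}]' 20
```

```text
time_s: 10.45
tcp_pos: [0.5663, 0.0041, 0.1234]
eef_rot: [-155.6, 90.0, 24.4]
contact_force: [0.8, 0.5, 0.0]
gripper_width: 0.0005
time_s: 10.95
tcp_pos: [0.5729, 0.0838, 0.0601]
eef_rot: [19.5, 89.7, -160.4]
contact_force: [-1.1, -0.2, -0.1]
gripper_width: 0.0004
```

```bash
python3 -m creep '[{"ax":0,"ay":0,"az":0,"tx":0,"ty":0,"tz":-0.004,"fingers":0},{"ax":0,"ay":0,"az":0,"tx":0,"ty":0,"tz":-0.008,"fingers":0},{"ax":0,"ay":0,"az":0,"tx":0,"ty":0,"tz":-0.011,"fingers":0},{"ax":0,"ay":0,"az":0,"tx":0,"ty":0,"tz":-0.014,"fingers":0},{"ax":0,"ay":0,"az":0,"tx":0,"ty":0,"tz":-0.015,"fingers":0}]' 20;  python3 - <<'E'
from h import *
c=cap('side','s15');print(fit(c,[.574,.143]))
s=r.get_state();print(s['time_s'],s['tcp_pos'],s['contact_force'])
E
```

```text
time_s: 11.45
tcp_pos: [0.5915, 0.0833, 0.0636]
eef_rot: [-155.7, 90.0, 24.3]
contact_force: [-0.7, -0.1, -0.1]
gripper_width: 0.0003
(array([0.5754, 0.1432]), np.float64(161.5), array([ 0.5,  0.3, -0.1,  0. , -0.5, -0.3]))
11.5 [0.59142861 0.08333567 0.06344597] [ 0.03634913 -1.21380436 -0.48169365]
```

```bash
python3 -m creep '[{"ax":0,"ay":0,"az":0,"tx":0,"ty":0,"tz":-0.001,"fingers":0},{"ax":0,"ay":0,"az":0,"tx":0,"ty":0,"tz":-0.002,"fingers":0},{"ax":0,"ay":0,"az":0,"tx":0,"ty":0,"tz":-0.002,"fingers":0}]' 20;  python3 - <<'E'
from h import *
c=cap('side','s16');print(fit(c,[.574,.143]))
s=r.get_state();print(s['time_s'],s['tcp_pos'],s['contact_force'])
cv2.imwrite('pics/z18.png',cv2.resize(c['pixels'][235:315,240:340],(750,600),interpolation=cv2.INTER_CUBIC))
E
```

```text
time_s: 11.8
tcp_pos: [0.593, 0.0835, 0.0631]
eef_rot: [-142.6, 90.0, 37.4]
contact_force: [-0.4, 0.0, -0.5]
gripper_width: 0.0003
(array([0.5753, 0.1434]), np.float64(163.3), array([ 0.6,  0.3, -0.3, -0.2, -0.3, -0.1]))
11.85 [0.59298536 0.08349781 0.06306883] [-0.03234049  0.69396616  0.41524081]
```

View pics/z18.png

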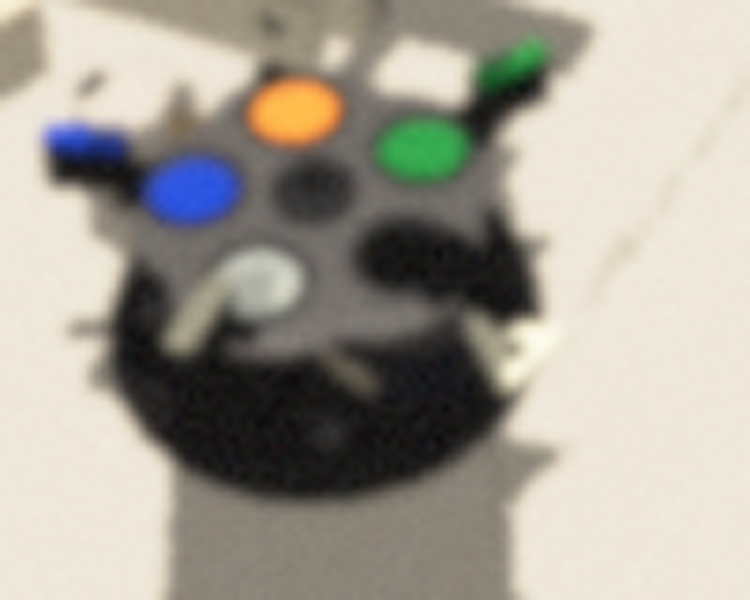

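```bash
python3 -m creep '[{"ax":0,"ay":0,"az":0,"tx":0,"ty":0,"tz":-0.001,"fingers":0},{"ax":0,"ay":0,"az":0,"tx":0,"ty":0,"tz":-0.001,"fingers":0},{"ax":0,"ay":0,"az":0,"tx":0,"ty":0,"tz":0.008,"fingers":0},{"ax":0,"ay":0,"az":0,"tx":-0.03,"ty":0,"tz":0.016,"fingers":0},{"ax":0,"ay":0,"az":0,"tx":-0.06,"ty":0.03,"tz":0.02,"fingers":0}]' 20; python3 -m creep '[{"ax":0,"ay":0,"az":0,"tx":0,"ty":0.04,"tz":0.005,"fingers":0},{"ax":0,"ay":0,"az":0,"tx":0,"ty":0.08,"tz":0.01,"fingers":0},{"ax":0,"ay":0,"az":0,"tx":0,"ty":0.12,"tz":0.015,"fingers":0},{"ax":0,"ay":0,"az":0,"tx":0,"ty":0.165,"tz":0.02,"fingers":0},{"ax":0,"ay":0,"az":0,"tx":0,"ty":0.21,"tz":0.025,"fingers":0}]' 20; python3 -m creep '[{"ax":0,"ay":0,"az":0,"tx":0,"ty":0.03,"tz":0.003,"fingers":0},{"ax":0,"ay":0,"az":0,"tx":0,"ty":0.061,"tz":0.006,"fingers":0},{"ax":0,"ay":0,"az":0,"tx":0,"ty":0.061,"tz":0.006,"fingers":0}]' 20
python3 - <<'E'
from h import *
c=cap('top','t4');cv2.imwrite('pics/big_t4.png',cv2.resize(c['pixels'][160:240,215:295],(600,600),interpolation=cv2.INTER_NEAREST))
c=cap('side','s17');print(fit(c,[.574,.143])); 
s=r.get_state();print(s['time_s'],s['tcp_pos'],s['contact_force'])
E
```

```text
time_s: 12.35
tcp_pos: [0.5718, 0.0549, 0.123]
eef_rot: [22.0, 89.9, -157.8]
contact_force: [0.7, 0.0, 0.3]
gripper_width: 0.0004
time_s: 12.85
tcp_pos: [0.5471, -0.1578, 0.1234]
eef_rot: [-176.2, 90.0, 3.9]
contact_force: [1.6, -0.5, -0.0]
gripper_width: -0.0
time_s: 13.15
tcp_pos: [0.5407, -0.2202, 0.123]
eef_rot: [55.1, 90.0, -125.1]
contact_force: [-0.2, 0.2, -0.0]
gripper_width: 0.0004
(array([0.5756, 0.1432]), np.float64(163.7), array([ 0.6,  0.2, -0.2,  0.2, -0.4, -0.5]))
13.25 [ 0.54125562 -0.2179417   0.12298376] [ 0.76428962  0.32201833 -0.27689343]
```

View pics/big_t4.png

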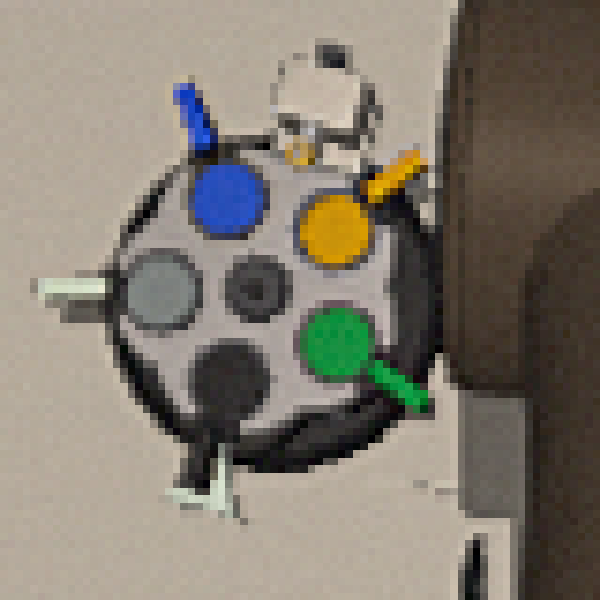

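```bash
python3 -m creep '[{"ax":0,"ay":0,"az":0,"tx":0.015,"ty":0,"tz":0,"fingers":0},{"ax":0,"ay":0,"az":0,"tx":0.035,"ty":0,"tz":0,"fingers":0},{"ax":0,"ay":0,"az":0,"tx":0.05,"ty":0,"tz":0,"fingers":0},{"ax":0,"ay":0,"az":0,"tx":0.06,"ty":0,"tz":0,"fingers":0},{"ax":0,"ay":0,"az":0,"tx":0.063,"ty":0,"tz":0,"fingers":0}]' 20; python3 -m creep '[{"ax":0,"ay":0,"az":0,"tx":0.003,"ty":0,"tz":0,"fingers":0},{"ax":0,"ay":0,"az":0,"tx":0.006,"ty":0,"tz":0,"fingers":0},{"ax":0,"ay":0,"az":0,"tx":0.008,"ty":0,"tz":0,"fingers":0}]' 20;  python3 - <<'E'
from h import *
c=cap('side','s18')
s=r.get_state();print(s['time_s'],s['tcp_pos'],s['contact_force'])
cv2.imwrite('pics/z19.png',cv2.resize(c['pixels'][120:220,300:420],(720,600),interpolation=cv2.INTER_CUBIC))
E
```

```text
time_s: 13.75
tcp_pos: [0.5414, -0.2166, 0.0591]
eef_rot: [-7.3, 89.9, 172.8]
contact_force: [0.6, 0.5, -0.4]
gripper_width: 0.0
time_s: 14.05
tcp_pos: [0.5424, -0.2174, 0.0526]
eef_rot: [175.5, 89.9, -4.5]
contact_force: [-0.5, 0.8, 3.2]
gripper_width: 0.0002
14.1 [ 0.54239156 -0.2173839   0.05232194] [-0.5655776   1.44577134  2.56903697]
```

View pics/z19.png

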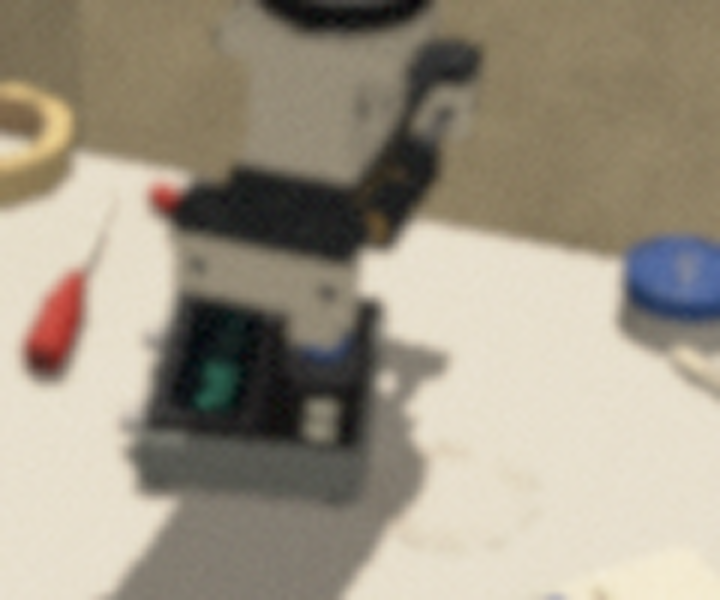

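```bash
python3 -m creep '[{"ax":0,"ay":0,"az":0,"tx":0.002,"ty":0,"tz":0,"fingers":0},{"ax":0,"ay":0,"az":0,"tx":0.003,"ty":0,"tz":0,"fingers":0},{"ax":0,"ay":0,"az":0,"tx":0.003,"ty":0,"tz":0,"fingers":0}]' 20; python3 -m creep '[{"ax":0,"ay":0,"az":0,"tx":0.001,"ty":0,"tz":0,"fingers":0},{"ax":0,"ay":0,"az":0,"tx":0.001,"ty":0,"tz":0,"fingers":0}]' 20
```

```text
time_s: 14.4
tcp_pos: [0.5424, -0.2175, 0.0494]
eef_rot: [178.0, 89.9, -2.0]
contact_force: [0.9, 2.4, 4.0]
gripper_width: 0.0006
time_s: 14.6
tcp_pos: [0.5425, -0.2175, 0.0492]
eef_rot: [167.9, 89.9, -12.1]
contact_force: [-0.9, 3.8, 10.7]
gripper_width: 0.0001
```

```bash
python3 -m creep '[{"ax":0,"ay":0,"az":0,"tx":0.0,"ty":0,"tz":0,"fingers":0},{"ax":0,"ay":0,"az":0,"tx":0.0,"ty":0,"tz":0,"fingers":0},{"ax":0,"ay":0,"az":0,"tx":-0.008,"ty":0,"tz":0,"fingers":0},{"ax":0,"ay":0,"az":0,"tx":-0.03,"ty":0,"tz":0,"fingers":0},{"ax":0,"ay":0,"az":0,"tx":-0.074,"ty":0,"tz":0,"fingers":0}]' 20
python3 - <<'E'
from h import *
c=cap('side','s19'); print(fit(c,[.574,.143]))
for n in('s0','s19'): print([x for x in cen(load(n),(335,160,375,195),cols['blue'])])
cv2.imwrite('pics/z20.png',cv2.resize(c['pixels'][120:220,300:420],(720,600),interpolation=cv2.INTER_CUBIC))
s=r.get_state();print(s['time_s'],s['tcp_pos'],s['contact_force'])
E
```

```text
time_s: 15.1
tcp_pos: [0.5388, -0.2173, 0.1197]
eef_rot: [-7.9, 89.5, 172.0]
contact_force: [1.4, -1.0, -0.2]
gripper_width: 0.0004
(array([0.5756, 0.1431]), np.float64(163.7), array([ 0.5,  0.2, -0.1,  0.3, -0.4, -0.6]))
[(33, array([353.12, 175.79]))]
[(33, array([353.39, 176.42]))]
15.15 [ 0.54385923 -0.21866791  0.12944913] [ 3.1125368  -0.14159275  8.07713741]
```

View pics/z20.png

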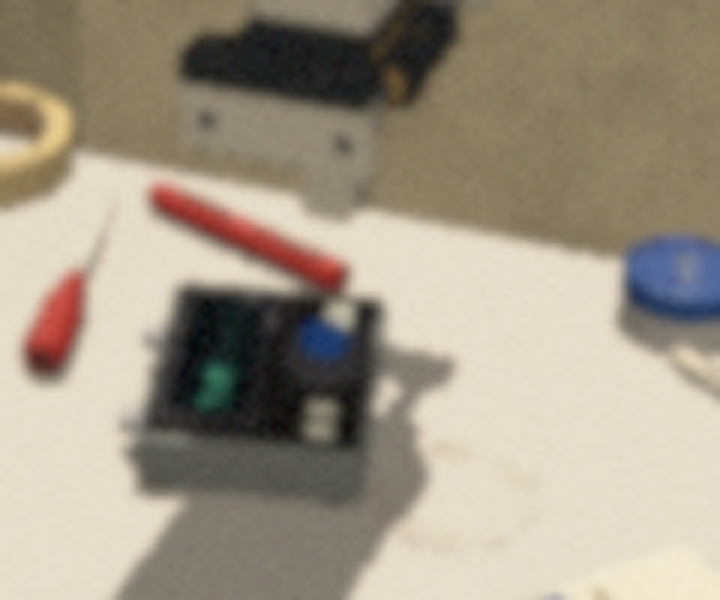

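```bash
python3 -m creep '[{"ax":0,"ay":0,"az":0,"tx":0,"ty":-0.035,"tz":-0.008,"fingers":0},{"ax":0,"ay":0,"az":0,"tx":0,"ty":-0.075,"tz":-0.018,"fingers":0},{"ax":0,"ay":0,"az":0,"tx":0,"ty":-0.115,"tz":-0.028,"fingers":0},{"ax":0,"ay":0,"az":0,"tx":0,"ty":-0.155,"tz":-0.038,"fingers":0},{"ax":0,"ay":0,"az":0,"tx":0,"ty":-0.195,"tz":-0.05,"fingers":0}]' 20; python3 -m creep '[{"ax":-6,"ay":0,"az":0,"tx":0,"ty":-0.04,"tz":-0.012,"fingers":0},{"ax":-14,"ay":0,"az":0,"tx":0,"ty":-0.08,"tz":-0.024,"fingers":0},{"ax":-22,"ay":0,"az":0,"tx":0,"ty":-0.12,"tz":-0.037,"fingers":0},{"ax":-30,"ay":0,"az":0,"tx":0,"ty":-0.128,"tz":-0.037,"fingers":0},{"ax":-37.5,"ay":0,"az":0,"tx":0,"ty":-0.128,"tz":-0.037,"fingers":0}]' 20
python3 - <<'E'
from h import *
from scipy.spatial.transform import Rotation as Ro
s=r.get_state();print(s['time_s'],s['tcp_pos'],s['contact_force'],np.round(s['joints'],1))
R=Ro.from_euler('xyz',s['eef_rot'],degrees=True).as_matrix();print(R.round(3)); 
d=np.array([.6282,.1057,.062])-s['tcp_pos']; print('tool shift',(R.T@d).round(4))
E
```

```text
time_s: 15.65
tcp_pos: [0.5915, -0.0213, 0.1222]
eef_rot: [22.5, 90.0, -157.5]
contact_force: [1.2, -0.1, -0.4]
gripper_width: 0.0001
time_s: 16.15
tcp_pos: [0.6287, 0.1071, 0.1215]
eef_rot: [-10.1, 89.9, -152.1]
contact_force: [-1.2, 0.3, 1.0]
gripper_width: 0.0002
16.15 [0.62873097 0.10714678 0.12145942] [-1.19163209  0.32250824  0.99078254] [ 27.2  21.8 -12.    0.  -56.3 100.8]
[[-0.001  0.615 -0.789]
 [-0.001 -0.789 -0.615]
 [-1.    -0.     0.001]]
tool shift [0.0595 0.0008 0.0012]
```

```bash
python3 -m creep '[{"ax":0,"ay":0,"az":0,"tx":0.015,"ty":0,"tz":0,"fingers":0},{"ax":0,"ay":0,"az":0,"tx":0.035,"ty":0,"tz":0,"fingers":0},{"ax":0,"ay":0,"az":0,"tx":0.05,"ty":0,"tz":0,"fingers":0},{"ax":0,"ay":0,"az":0,"tx":0.058,"ty":0,"tz":0,"fingers":0},{"ax":0,"ay":0,"az":0,"tx":0.058,"ty":0,"tz":0,"fingers":0}]' 20;  python3 - <<'E'
from h import *
c=cap('side','s20');print(fit(c,[.574,.143]))
s=r.get_state();print(s['time_s'],s['tcp_pos'],s['contact_force'])
cv2.imwrite('pics/z21.png',cv2.resize(c['pixels'][220:320,230:350],(720,600),interpolation=cv2.INTER_CUBIC))
E
```

```text
time_s: 16.65
tcp_pos: [0.628, 0.1049, 0.0628]
eef_rot: [-11.9, 89.8, -154.4]
contact_force: [-0.4, 0.1, -0.8]
gripper_width: 0.0003
(array([0.5752, 0.1434]), np.float64(164.1), array([ 0.4,  0.3, -0. ,  0.1, -0.4, -0.3]))
16.7 [0.62871837 0.10513918 0.06382604] [0.43787022 0.0184175  0.32212985]
```

View pics/z21.png

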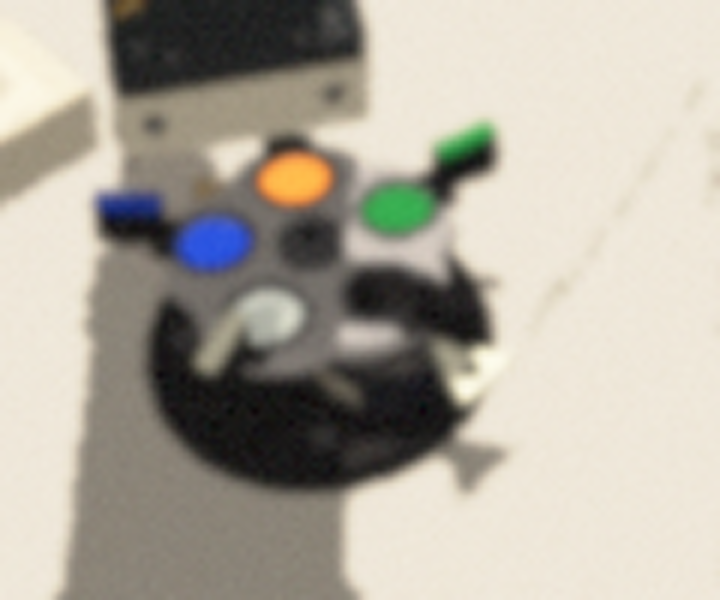

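```bash
python3 -m creep '[{"ax":0,"ay":0,"az":0,"tx":0,"ty":0,"tz":0.003,"fingers":0},{"ax":0,"ay":0,"az":0,"tx":0,"ty":0,"tz":0.005,"fingers":0}]' 20; python3 -m creep '[{"ax":4,"ay":0,"az":0,"tx":0,"ty":0.0008,"tz":0.0044,"fingers":0},{"ax":8,"ay":0,"az":0,"tx":0,"ty":0.0013,"tz":0.0088,"fingers":0},{"ax":12,"ay":0,"az":0,"tx":0,"ty":0.0015,"tz":0.0132,"fingers":0},{"ax":16,"ay":0,"az":0,"tx":0,"ty":0.0013,"tz":0.0176,"fingers":0},{"ax":20,"ay":0,"az":0,"tx":0,"ty":0.0009,"tz":0.022,"fingers":0}]' 20
python3 - <<'E'
from h import *
c=cap('side','s21');print(fit(c,[.574,.143]))
s=r.get_state();print(s['time_s'],s['tcp_pos'],s['contact_force'])
E
```

```text
time_s: 16.9
tcp_pos: [0.6252, 0.1024, 0.065]
eef_rot: [165.2, 89.9, 22.7]
contact_force: [1.3, 1.3, -0.3]
gripper_width: 0.0003
time_s: 17.4
tcp_pos: [0.6096, 0.0885, 0.0653]
eef_rot: [176.9, 89.8, 14.2]
contact_force: [4.9, -1.4, -2.3]
gripper_width: 0.0002
(array([0.5756, 0.1433]), np.float64(146.3), array([-0. ,  0.1,  0.2,  0.1, -0.2, -0.2]))
17.45 [0.60859475 0.08808506 0.06519754] [-0.74827848 -1.37374057  1.03755639]
```

```bash
python3 -m creep '[{"ax":4,"ay":0,"az":0,"tx":0,"ty":0.0008,"tz":0.0044,"fingers":0},{"ax":8,"ay":0,"az":0,"tx":0,"ty":0.0013,"tz":0.0088,"fingers":0},{"ax":12,"ay":0,"az":0,"tx":0,"ty":0.0015,"tz":0.0132,"fingers":0},{"ax":16,"ay":0,"az":0,"tx":0,"ty":0.0013,"tz":0.0176,"fingers":0},{"ax":20,"ay":0,"az":0,"tx":0,"ty":0.0009,"tz":0.022,"fingers":0}]' 20
python3 - <<'E'
from h import *
c=cap('side','s22');print(fit(c,[.574,.143]))
s=r.get_state();print(s['time_s'],s['tcp_pos'],s['contact_force'],s['eef_rot'])
E
```

```text
time_s: 17.95
tcp_pos: [0.5882, 0.0806, 0.0652]
eef_rot: [-173.7, 89.9, 3.8]
contact_force: [2.5, -3.2, -0.2]
gripper_width: 0.0005
(array([0.5749, 0.1432]), np.float64(127.2), array([ 0.7, -0.2, -0.3,  0.2, -0.3,  0. ]))
18.0 [0.58722826 0.08050248 0.06501181] [-1.62362423 -0.10713812 -0.24225779] [-166.63624102   89.92570331   10.53240543]
```

```bash
python3 -m creep '[{"ax":4,"ay":0,"az":0,"tx":0,"ty":0.0008,"tz":0.0044,"fingers":0},{"ax":8,"ay":0,"az":0,"tx":0,"ty":0.0013,"tz":0.0088,"fingers":0},{"ax":12,"ay":0,"az":0,"tx":0,"ty":0.0015,"tz":0.0132,"fingers":0},{"ax":16,"ay":0,"az":0,"tx":0,"ty":0.0013,"tz":0.0176,"fingers":0},{"ax":20,"ay":0,"az":0,"tx":0,"ty":0.0009,"tz":0.022,"fingers":0}]' 20
python3 - <<'E'
from h import *
c=cap('side','s23');print(fit(c,[.574,.143]))
s=r.get_state();print(s['time_s'],s['tcp_pos'],s['contact_force'],s['eef_rot'])
cv2.imwrite('pics/z22.png',cv2.resize(c['pixels'][220:320,230:350],(720,600),interpolation=cv2.INTER_CUBIC))
E
```

```text
time_s: 18.5
tcp_pos: [0.5654, 0.0807, 0.0646]
eef_rot: [-155.1, 90.0, 2.4]
contact_force: [0.4, -1.3, 0.1]
gripper_width: 0.0
(array([0.5716, 0.1426]), np.float64(110.9), array([ 3. , -0.2, -0.6, -1.2, -2.3,  1.4]))
18.55 [0.56459415 0.08079269 0.06459106] [-1.41817902  0.0687005  -1.49971983] [-78.37735274  89.99010548  78.84712019]
```

View pics/z22.png

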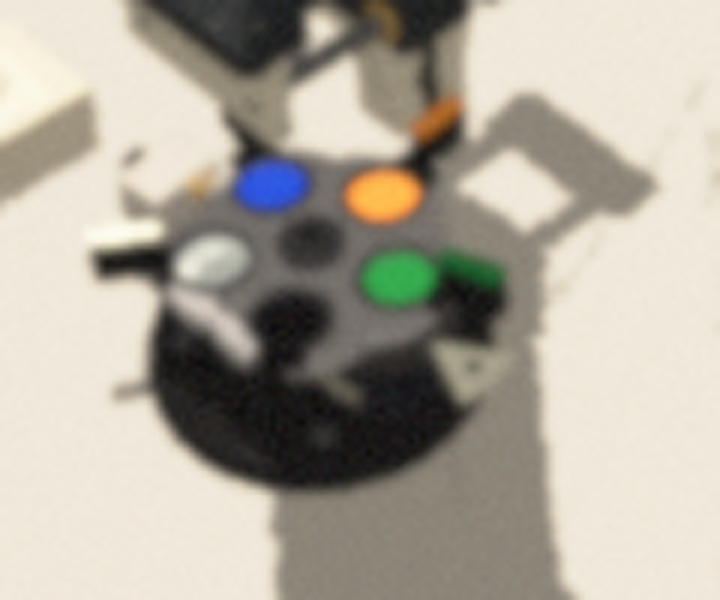

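```bash
python3 -m creep '[{"ax":4,"ay":0,"az":0,"tx":0,"ty":0.0008,"tz":0.0044,"fingers":0},{"ax":8,"ay":0,"az":0,"tx":0,"ty":0.0013,"tz":0.0088,"fingers":0},{"ax":12,"ay":0,"az":0,"tx":0,"ty":0.0015,"tz":0.0132,"fingers":0},{"ax":16,"ay":0,"az":0,"tx":0,"ty":0.0013,"tz":0.0176,"fingers":0},{"ax":20,"ay":0,"az":0,"tx":0,"ty":0.0009,"tz":0.022,"fingers":0}]' 20
python3 - <<'E'
from h import *
from scipy.spatial.transform import Rotation as Ro
c=cap('side','s24');print(fit(c,[.574,.143]))
s=r.get_state();print(s['time_s'],s['tcp_pos'],s['contact_force'])
y=Ro.from_euler('xyz',s['eef_rot'],degrees=True).as_matrix()[:,1]; psi=np.degrees(np.arctan2(y[1],y[0]))%360
w=np.array(s['tcp_pos'][:2])-[.5755,.1433]; rh=np.array([np.cos(np.radians(psi)),np.sin(np.radians(psi))]); th=np.array([-rh[1],rh[0]])
print('psi',psi,'rho',w@rh,'d',w@th,'blank by finger',psi-144)
cv2.imwrite('pics/z23.png',cv2.resize(c['pixels'][220:320,230:350],(720,600),interpolation=cv2.INTER_CUBIC))
E
```

```text
time_s: 19.05
tcp_pos: [0.5444, 0.088, 0.0644]
eef_rot: [112.9, 90.0, -109.5]
contact_force: [0.8, -4.3, 0.3]
gripper_width: 0.0007
(array([0.5711, 0.1441]), np.float64(91.6), array([ 3.1, -1.7, -1.3, -0.6, -1.8,  2.3]))
19.1 [0.54390403 0.08829104 0.06436484] [-1.04183078  0.10604332 -0.98802376]
psi 227.28484286380686 rho 0.06185027321570983 d 0.01410087638530061 blank by finger 83.28484286380686
```

View pics/z23.png

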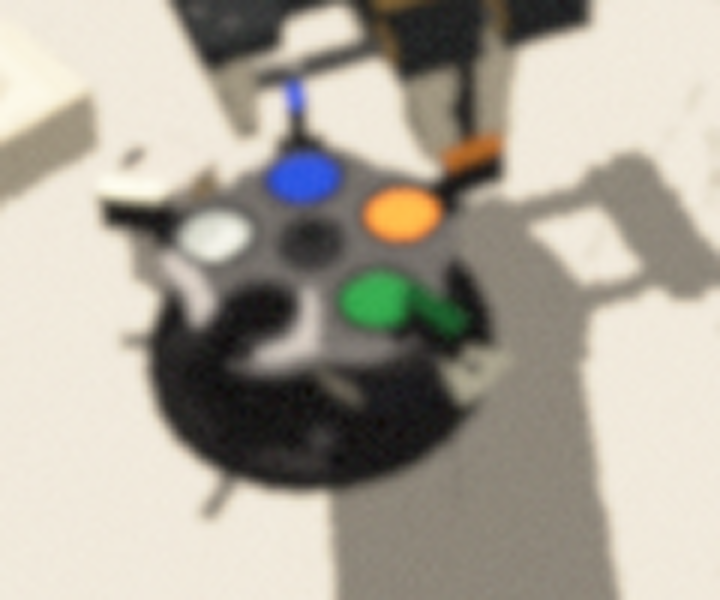

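```bash
cat > ck.py <<'E'
from h import *
import sys
from scipy.spatial.transform import Rotation as Ro
n=sys.argv[1]
c=cap('side',n);print(fit(c,[.574,.143]))
s=r.get_state();print(s['time_s'],np.round(s['tcp_pos'],4),np.round(s['contact_force'],1),np.round(s['joints'],1))
y=Ro.from_euler('xyz',s['eef_rot'],degrees=True).as_matrix()[:,1]; psi=np.degrees(np.arctan2(y[1],y[0]))%360
w=np.array(s['tcp_pos'][:2])-[.5755,.1433]; rh=np.array([np.cos(np.radians(psi)),np.sin(np.radians(psi))]); th=np.array([-rh[1],rh[0]])
print('psi %.1f rho %.4f d %.4f'%(psi,w@rh,w@th))
cv2.imwrite(f'pics/z_{n}.png',cv2.resize(c['pixels'][220:320,230:350],(720,600),interpolation=cv2.INTER_CUBIC))
E
python3 -m creep '[{"ax":4,"ay":0,"az":0,"tx":0,"ty":0.0008,"tz":0.0044,"fingers":0},{"ax":8,"ay":0,"az":0,"tx":0,"ty":0.0013,"tz":0.0088,"fingers":0},{"ax":12,"ay":0,"az":0,"tx":0,"ty":0.0015,"tz":0.0132,"fingers":0}]' 20; python3 -m creep '[{"ax":4,"ay":0,"az":0,"tx":0,"ty":0.0008,"tz":0.0044,"fingers":0},{"ax":8,"ay":0,"az":0,"tx":0,"ty":0.0013,"tz":0.0088,"fingers":0},{"ax":12,"ay":0,"az":0,"tx":0,"ty":0.0015,"tz":0.0132,"fingers":0}]' 20; python3 ck.py s25
```

```text
time_s: 19.4
tcp_pos: [0.5334, 0.0955, 0.0643]
eef_rot: [102.3, 89.9, -132.1]
contact_force: [-0.6, -5.2, 1.4]
gripper_width: 0.0004
time_s: 19.7
tcp_pos: [0.5241, 0.1053, 0.0641]
eef_rot: [102.4, 89.9, -144.0]
contact_force: [-1.2, -4.5, 2.0]
gripper_width: 0.0005
(array([0.5732, 0.1451]), np.float64(65.0), array([ 1.2, -2.4, -0.9,  0.6, -0.3,  1.8]))
19.75 [0.524  0.1059 0.0641] [-1.8  0.4 -0.2] [ 32.4  17.  -28.7  -0.  -44.4  -9.1]
psi 203.3 rho 0.0621 d 0.0139
```

View pics/z_s25.png

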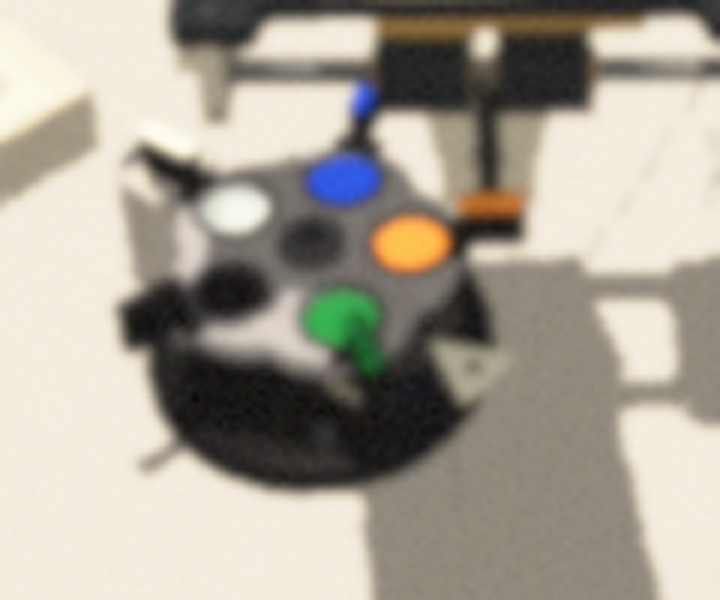

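```bash
python3 -m creep '[{"ax":4,"ay":0,"az":0,"tx":0,"ty":0.0008,"tz":0.0044,"fingers":0},{"ax":8,"ay":0,"az":0,"tx":0,"ty":0.0013,"tz":0.0088,"fingers":0},{"ax":12,"ay":0,"az":0,"tx":0,"ty":0.0015,"tz":0.0132,"fingers":0},{"ax":16,"ay":0,"az":0,"tx":0,"ty":0.0013,"tz":0.0176,"fingers":0},{"ax":20,"ay":0,"az":0,"tx":0,"ty":0.0009,"tz":0.022,"fingers":0}]' 20; python3 ck.py s26;  python3 -m creep '[{"ax":4,"ay":0,"az":0,"tx":0,"ty":0.0008,"tz":0.0044,"fingers":0},{"ax":8,"ay":0,"az":0,"tx":0,"ty":0.0013,"tz":0.0088,"fingers":0},{"ax":12,"ay":0,"az":0,"tx":0,"ty":0.0015,"tz":0.0132,"fingers":0},{"ax":16,"ay":0,"az":0,"tx":0,"ty":0.0013,"tz":0.0176,"fingers":0},{"ax":16,"ay":0,"az":0,"tx":0,"ty":0.0013,"tz":0.0176,"fingers":0}]' 20; python3 ck.py s27
```

```text
time_s: 20.25
tcp_pos: [0.5147, 0.1256, 0.064]
eef_rot: [110.1, 89.9, -156.3]
contact_force: [-1.3, -2.0, 0.8]
gripper_width: -0.0
(array([0.5719, 0.1446]), np.float64(44.6), array([-2.8, -5.2,  3.8,  4.5, -0.9,  0.7]))
20.3 [0.5149 0.1263 0.0641] [-0.6 -0.4 -0.5] [ 35.   16.6 -29.3  -0.  -44.1 -31.6]
psi 183.4 rho 0.0615 d 0.0134
time_s: 20.8
tcp_pos: [0.5135, 0.1441, 0.0643]
eef_rot: [-33.0, 89.9, 44.8]
contact_force: [-0.4, 0.4, -0.6]
gripper_width: 0.0005
(array([0.5752, 0.147 ]), np.float64(27.4), array([-4.8, -4.3,  5.8,  3. , -1.1,  1.3]))
20.85 [0.5135 0.1439 0.0643] [ 0.8 -0.2  0.3] [ 36.7  16.8 -29.   -0.  -44.2 -48.9]
psi 167.8 rho 0.0608 d 0.0125
```

View pics/z_s27.png

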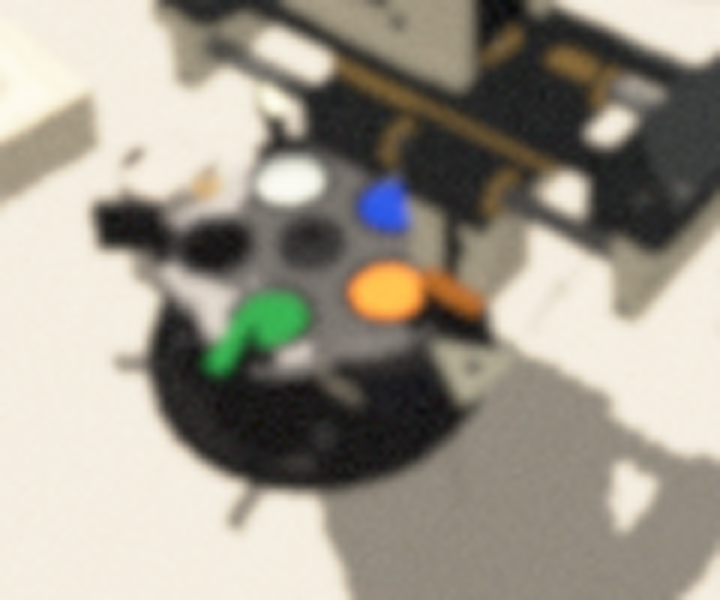

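```bash
cat > ang.py <<'E'
from h import *
def ang(n,ax=(.5755,.1433),z=.052):
    c=load(n); out={}
    for k in('green','amber','blue'):
        a,p=sorted(cen(c,(240,225,330,310),cols[k]),key=lambda t:-t[0])[0]
        w=onz(c,*p,z)[:2]-ax; out[k]=(a,p.round(1).tolist(),round(float(1000*np.hypot(*w)),1),round(float((np.degrees(np.arctan2(w[1],w[0]))-72*idx[k])%360),1))
    return out
E
python3 - <<'E'
from ang import *
for n in('s17','s20','s26','s27'): print(n,ang(n))
# dark blank cell & clear cell centroid compare s20 vs s27
E
```

```text
s17 {'green': (59, [295.9, 254.3], 34.5, 163.3), 'amber': (67, [278.6, 249.3], 34.5, 163.8), 'blue': (67, [264.8, 260.0], 34.6, 164.0)}
s20 {'green': (59, [295.9, 254.3], 34.5, 163.3), 'amber': (79, [278.7, 249.5], 33.8, 163.8), 'blue': (88, [265.0, 260.2], 34.2, 164.8)}
s26 {'green': (113, [279.8, 275.6], 40.2, 41.4), 'amber': (139, [301.0, 263.8], 41.8, 47.4), 'blue': (76, [292.1, 251.4], 34.0, 40.0)}
s27 {'green': (125, [272.0, 275.0], 41.6, 19.4), 'amber': (141, [297.4, 268.4], 40.1, 27.6), 'blue': (48, [293.6, 253.8], 31.4, 26.8)}
```

```bash
python3 -m creep '[{"ax":2,"ay":0,"az":0,"tx":0,"ty":0.0004,"tz":0.0022,"fingers":0},{"ax":4,"ay":0,"az":0,"tx":0,"ty":0.0008,"tz":0.0044,"fingers":0},{"ax":5,"ay":0,"az":0,"tx":0,"ty":0.001,"tz":0.0055,"fingers":0},{"ax":5,"ay":0,"az":0,"tx":0,"ty":0.001,"tz":0.0055,"fingers":0}]' 20; python3 ck.py s28
cat > ang.py <<'E'
from h import *
def ang(n,ax=(.5755,.1433),z=.052,box=(240,225,330,310),k5=5):
    c=load(n); out={}; x0,y0,x1,y1=box
    im=cv2.resize(c['pixels'][y0:y1,x0:x1],None,fx=4,fy=4,interpolation=cv2.INTER_CUBIC); h=cv2.cvtColor(im,cv2.COLOR_BGR2HSV).astype(int)
    for k in('green','amber','blue'):
        m=cols[k](h[...,0],h[...,1],h[...,2]).astype(np.uint8)
        m=cv2.morphologyEx(m,cv2.MORPH_OPEN,cv2.getStructuringElement(cv2.MORPH_ELLIPSE,(k5*4+1,k5*4+1)))
        nn,l,st,ce=cv2.connectedComponentsWithStats(m)
        if nn<2: continue
        i=1+np.argmax(st[1:,4]); p=(ce[i]+.5)/4-.5+[x0,y0]
        w=onz(c,*p,z)[:2]-ax; out[k]=(int(st[i,4]),p.round(1).tolist(),round(float(1000*np.hypot(*w)),1),round(float((np.degrees(np.arctan2(w[1],w[0]))-72*idx[k])%360),1))
    return out
E
python3 - <<'E'
from ang import *
for n in('s17','s20','s26','s27','s28'): print(n,ang(n))
E
```

```text
time_s: 21.25
tcp_pos: [0.5133, 0.1488, 0.0642]
eef_rot: [-168.1, 90.0, -95.5]
contact_force: [-0.5, -2.2, 1.1]
gripper_width: 0.0006
(array([0.5759, 0.1483]), np.float64(24.3), array([-5.2, -3.2,  6.3,  3.3, -1.2, -0.1]))
21.3 [0.5133 0.1488 0.0642] [-0.1 -2.   1.2] [ 37.2  16.9 -28.8   0.  -44.3 -54.6]
psi 162.6 rho 0.0610 d 0.0133
s17 {'green': (936, [295.9, 254.3], 34.5, 163.3), 'amber': (1042, [278.6, 249.3], 34.5, 163.7), 'blue': (1087, [265.0, 260.1], 34.2, 164.4)}
s20 {'green': (935, [295.8, 254.4], 34.2, 163.3), 'amber': (1290, [278.7, 249.4], 34.1, 163.6), 'blue': (1350, [265.0, 260.2], 34.2, 164.6)}
s26 {'green': (1509, [280.2, 274.2], 36.6, 42.2), 'amber': (1550, [297.2, 264.6], 35.1, 41.3), 'blue': (1172, [292.0, 251.3], 34.1, 40.4)}
s27 {'green': (1408, [274.3, 273.1], 35.6, 22.7), 'amber': (1656, [294.7, 268.3], 35.6, 23.3), 'blue': (740, [293.4, 254.0], 30.7, 26.5)}
s28 {'green': (1405, [273.4, 272.8], 35.5, 19.2), 'amber': (1632, [293.9, 268.9], 35.4, 19.5), 'blue': (558, [293.1, 254.8], 28.9, 23.4)}
```

View pics/z_s28.png

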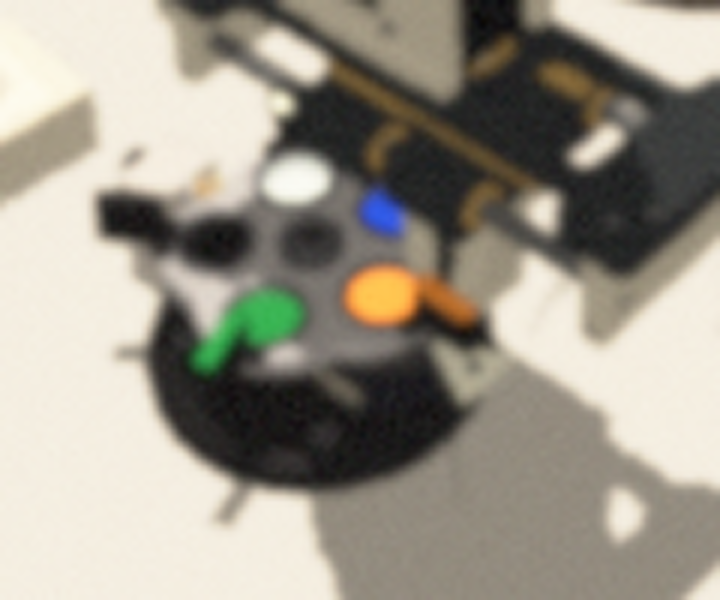

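```bash
python3 -m creep '[{"ax":0,"ay":0,"az":0,"tx":0,"ty":0,"tz":-0.006,"fingers":0},{"ax":0,"ay":0,"az":0,"tx":-0.02,"ty":0,"tz":-0.01,"fingers":0},{"ax":0,"ay":0,"az":0,"tx":-0.06,"ty":0,"tz":-0.01,"fingers":0},{"ax":0,"ay":0,"az":0,"tx":-0.1,"ty":0,"tz":-0.03,"fingers":0},{"ax":0,"ay":0,"az":0,"tx":-0.1,"ty":0,"tz":-0.075,"fingers":0}]' 20; python3 -m creep '[{"ax":0,"ay":0,"az":0,"tx":0,"ty":-0.01,"tz":-0.045,"fingers":0},{"ax":0,"ay":0,"az":0,"tx":0,"ty":-0.02,"tz":-0.09,"fingers":0},{"ax":0,"ay":0,"az":0,"tx":0,"ty":-0.03,"tz":-0.135,"fingers":0},{"ax":0,"ay":0,"az":0,"tx":0,"ty":-0.04,"tz":-0.18,"fingers":0},{"ax":0,"ay":0,"az":0,"tx":0,"ty":-0.05,"tz":-0.225,"fingers":0}]' 20; python3 ck.py s29;python3 - <<'E'
from ang import *
print(ang('s29'))
c=cap('top','t5');cv2.imwrite('pics/big_t5.png',cv2.resize(c['pixels'][160:240,215:295],(600,600),interpolation=cv2.INTER_NEAREST))
print(ang('t5',ax=(.5705,.1434),box=(215,160,285,240)),ang('t4',ax=(.5705,.1434),box=(215,160,285,240)))
E
```

```text
time_s: 21.8
tcp_pos: [0.4947, 0.0798, 0.1694]
eef_rot: [-50.2, 89.4, 22.6]
contact_force: [1.5, -0.8, -0.7]
gripper_width: 0.0007
time_s: 22.3
tcp_pos: [0.4703, -0.1537, 0.1644]
eef_rot: [-55.6, 89.9, 17.0]
contact_force: [-0.3, 0.5, 0.4]
gripper_width: 0.0004
(array([0.5734, 0.1461]), np.float64(22.1), array([-6.5, -5.9,  7. ,  3.8, -0.5,  2.1]))
22.35 [ 0.4691 -0.1584  0.1641] [ 1.6 -5.4  1.2] [  4.2   6.6 -26.7   0.  -56.7 -21.7]
psi 162.4 rho 0.0104 d 0.3198
{'green': (1934, [270.6, 274.8], 42.4, 15.8), 'amber': (2141, [297.9, 269.3], 42.4, 25.6), 'blue': (1024, [295.9, 254.4], 34.4, 19.1)}
{'green': (1104, [236.0, 198.3], 36.2, 15.4), 'amber': (1014, [245.1, 210.0], 31.3, 14.1), 'blue': (1103, [259.5, 205.4], 31.1, 21.7)} {'green': (1106, [259.5, 205.4], 31.1, 165.8), 'amber': (1115, [259.2, 190.3], 34.2, 169.4), 'blue': (1110, [244.8, 186.0], 37.2, 165.3)}
```

View pics/big_t5.png

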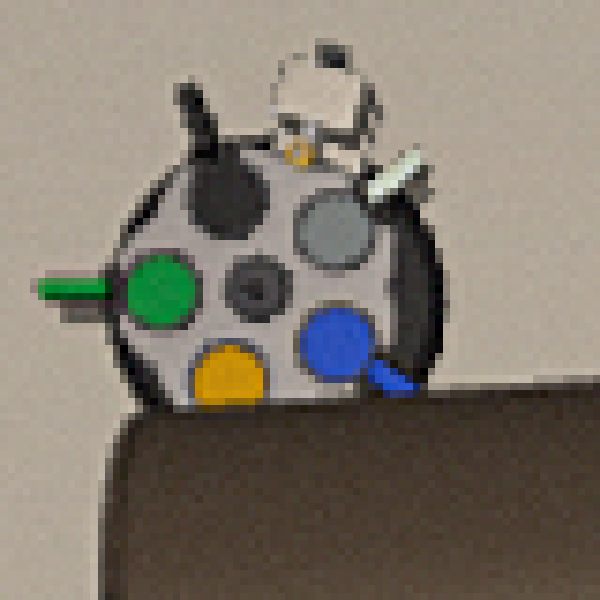

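View pics/z_s29.png

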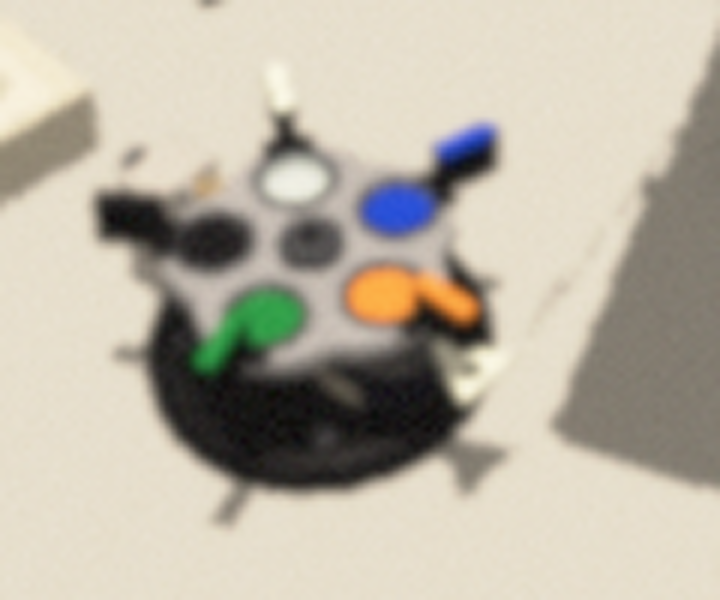

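```bash
python3 -m creep '[{"ax":0,"ay":0,"az":0,"tx":-0.02,"ty":0,"tz":-0.02,"fingers":0},{"ax":0,"ay":0,"az":0,"tx":-0.04,"ty":0.02,"tz":-0.04,"fingers":0},{"ax":0,"ay":0,"az":0,"tx":-0.04,"ty":0.02,"tz":-0.04,"fingers":0},{"ax":0,"ay":0,"az":0,"tx":-0.04,"ty":0.02,"tz":-0.04,"fingers":0}]' 20
python3 - <<'E'
from h import *
s0=load('s0');c=cap('side','s30');t=cap('top','t6')
d=cv2.absdiff(s0['pixels'],c['pixels']).max(2); cv2.imwrite('pics/diff.png',np.hstack([c['pixels'][100:330,100:500],cv2.cvtColor(d,cv2.COLOR_GRAY2BGR)[100:330,100:500]]))
print(fit(c,[.574,.143])); s=r.get_state();print(s['time_s'],np.round(s['tcp_pos'],3),np.round(s['contact_force'],1),np.abs(s['qd']).max())
for n in('s0','s30'):print([x for x in cen(load(n),(335,160,375,195),cols['blue'])])
E
```

```text
time_s: 22.8
tcp_pos: [0.4396, -0.1841, 0.2045]
eef_rot: [-59.5, 89.9, 13.0]
contact_force: [0.6, 0.6, 0.4]
gripper_width: 0.0002
(array([0.5735, 0.1462]), np.float64(22.2), array([-6.5, -6.3,  6.9,  3.9, -0.4,  2.4]))
22.9 [ 0.44  -0.184  0.204] [ 0.8 -0.7  0. ] 0.6432109675872566
[(33, array([353.12, 175.79]))]
[(34, array([353.03, 175.71]))]
```

View pics/diff.png

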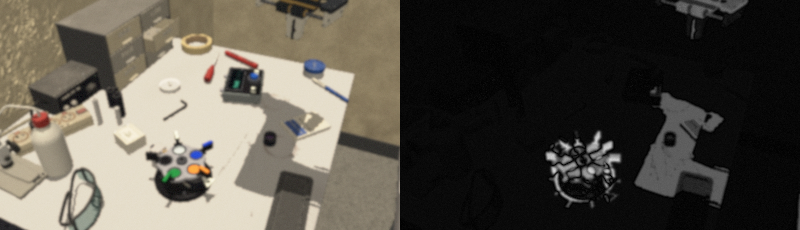

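View pics/t6.png

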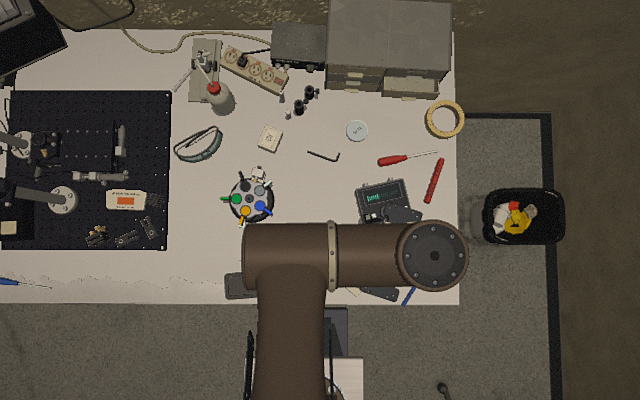

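```bash
python3 -c "
from plant import order
print(order.close_job())"
```

```text
the job is handed in; nothing more can be done
None
```

The meter is zeroed with the blank over the detector, and the amber filter is now in place. However, the turret stand slid about 6 mm and turned about 2.5° on the way. I handed the job in at about 23 s, with the arm clear and its force reading near 0.

- **Blank over the detector:** I pushed the tabs round counter-clockwise with the shut fingers. The first try stopped about 6° short, so I pushed on until the roller sat midway between the two cells beside it, to within about 1.5° of the arrow.
- **Zero key:** I pressed it straight down until it bottomed (tip at 49.2 mm, 10.7 N) and held it for a few tenths of a second. The key and readout look the same afterwards as at the start.
- **Amber over the detector:** I swept the amber tab 144° clockwise along its arc at about 5 N. In the last top picture the cells and roller sit in the same places as in the blank position.

**What went wrong:**
- **Stand moved:** in the second counter-clockwise push the tab caught on the fingers (about 17 N), and that slid and turned the stand. I left it there, because pushing it back risked disturbing more. It did not move again after that.
- **No self-click:** I never saw the turret run on to a station by itself. Once it rested about 16° off a station without springing back. I pushed it the whole way to each station and judged "clicked in" from the pictures.

A before-and-after comparison of the side view showed none of the other things on the bench had moved.

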